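Shut off the finished filtration and take off its funnel

ROBOT

A 6-joint arm with a two-finger parallel gripper is mounted at the origin on the work surface. World frame = base frame: x ahead of the robot, y to its left, z up, the work surface at z = 0. Lengths are in m, angles in degrees, forces in N, time in s.
With the tool pointing down it reaches from about 0.325 to 0.875 m from the base axis. Payload 4.4 kg.
Tool frame: the origin (TCP) lies between the finger pads; the fingertips stand 11 mm ahead of it and the grasp point (between the pads) lies 8 mm behind it; z points along the fingers, y is the direction in which the jaws open and shut (so a half turn about z gives the same grasp; the last joint's range is limited). The gripper opens to 85 mm and grips with 20 to 120 N. Pads are 22 mm wide; open, the fingers measure 114 mm over their backs; the gripper's body (76 mm by 85 mm) begins 54 mm behind the grasp point. The pads swing forward as they close: fully open they stand 13 mm farther back than shut.
Start: joints at [66.377, 11.837, 88.321, -0, 79.842, -8.623], TCP at [0.149, 0.555, 0.242] pointing down, gripper open.
Joint ranges: [-156.59, 156.59], [-49.26, 127.26], [12.9, 141.05], [-63.56, 243.56], [4.71, 150.69], [-161.64, 161.64]. Speed limits (degrees/s): [159.86, 159.86, 180, 180, 180, 180].

INTERFACE

Orientations are given as [roll, pitch, yaw] about the fixed x, y, z axes, in that order (R = Rz(yaw) Ry(pitch) Rx(roll)).
In Python, from rig import env gives the robot as it stands.
- The arm moves only by the shell command python3 -m handwheel 'ROWS' [FORCE]. ROWS is text: rows parted by semicolons, each of 5 numbers parted by spaces: the gripper command: -1 is fully open, 1 is shut, values between are in proportion, then the shift along the tool's x, y, z in cm, then the turn about the tool's z in rad. A call has 1 to 8 rows; each row shifts and turns the commanded pose from where the row before left it, along the tool's axes as they then stand; what a row does not reach is not made up. A row lasts 1/8 s, in which the tool goes at most 62.5 mm and 10.7 degrees, less where a joint would pass 70% of its speed; a pose out of reach is approached as far as the arm can. A call is refused whole if a number of a shift passes 6.25 or a number of a turn 0.188, either way. A call with a gripper value outside its range is refused whole. The fingers move at their own pace and stop on an object; FORCE is the grip in N (left out, the last holds). Time passes only in rows, so rows that do not move let the fingers close. It gives the time, the measured TCP pose, the force and the opening at its end, in the units of the state.
- env.sense(): the state, without advancing time (a new reading comes with each control period).
- env.read_camera(name): name is "scene" or "top" or "wrist"; returns (picture, depth): 420x560x3 uint8, red, green, blue; 420x560 float32, m along the optical axis (not along the pixel's ray), 0 where there is no reading.
- env.calibration(name): a dict with "camera_matrix" (3x3 intrinsics, pixels), "pose" (4x4, takes a point from camera to world coordinates). Camera axes: x right, y up, looking along -z (the intrinsics and any distortion apply to the point x, -y, -z); pixel columns grow to the right and rows downward; lengths in m; the calibration is good to about 2 mm. A picture is of the moment at which its call begins: read the wrist's pose just before it. calibration takes no time and is no camera call; for the wrist camera it gives the pose at the moment of the call.
- env.job_done(): hands the job in, once; it reports no verdict.
Trained networks look in the newest picture that a camera, given by its name, has taken for a name from the list of things; names that differ only in an ending like _2 or _b are one class to them, and where a whole thing is asked for, a point or a joint stands for the part that bears it (a point fixed in the world has none). Each returns a list of dicts, best first, with "score" (0 to 1); they miss things now and then, are a little off and sometimes report something else, mostly with a low value. They report only what shows in the picture. A call takes as long as a camera call. They do not tell look-alikes from the thing itself.
- env.outline_of(camera, target): "region" (420x560 bool, what is visible of it).
- env.tip_of(camera, target): "point" ([x, y, z] in m, in world coordinates, good to about 4 mm: a listed point, or the origin of a listed thing).
The state is a dict: "time_s": time; "qpos": joint angles; "qd": joint speeds; "tau": joint torques, N m; "eef_pos": TCP position; "orientation": TCP orientation; "wrist_force": force on the tool from outside, world axes, zero at the start; "wrist_torque": the same for the moment, N m; "gripper_width": opening from 0.0 (shut) to 1.0 (fully open).
Only numpy, scipy, OpenCV 4.12 (cv2) and the standard library are available. Lean on these libraries where they do the work, as an engineer would, in place of code of your own. Each camera call takes 0.05 s, during which the arm holds its last target.

TASK

The sample on the one branch of the vacuum manifold whose valve is still open (lever standing upright) has run through. Shut that valve fully, to its stop with the lever level, while the funnel is still on; then lift that funnel straight up off its filter support and, keeping it upright, set it down gently on its foot on the floor of the steel tray, in the free half beside the petri dishes. Leave the other two valves shut, their funnels in place and the rest of the bench undisturbed.

Things in the scene. Friction and masses are not known exactly. Their poses are not given: they have to be found in the camera images.
- manifold: Vacuum filtration manifold of steel, fixed to the bench: a header tube 48 mm across and 380 mm long lying along its y axis, centre line 55 mm up, carrying three upright branches at y = -130, 0 and +130 mm. Beyond its +y end are an elbow into the bench (y = 230 mm, x = 0) and above it a round gauge, top 152 mm up. Origin on the bench under the middle branch; its x axis points away from the robot, the levers are on the -x side.
- valve_a (a joint): Quarter-turn lever of the branch whose valve is open at the start; which of the three places it has varies. 0 = open, lever straight up; 1.571 = shut, lever level, pointing to +y of the manifold; rigid stops at both. Spring detents hold it at both ends (about 0.3 Nm to move off); let go near the middle it stays there, below 0.3 it springs back open, above 1.3 it snaps shut.
- pivot_a (a point): Turning axis (this x; axes as the manifold's) of that lever in its mid-plane, 105 mm up, 42 mm to the -x side of the branch axis. The lever is 67 mm long; its black grip, 20 to 67 mm from here, is 16 mm wide in the swing plane, 12 mm deep along x, with 15 mm free behind. Above it the filter support, 72 mm across, starts 168 mm up at the branch, 185 mm at its edge.
- seat_a (a point): Centre of the flat top of the filter support of the branch with valve_a, 192 mm up, on the branch axis, axes as the manifold's. A white filter disc 50 mm across stands 4 mm proud of it, inside the funnel's open foot.
- funnel_a: Loose open steel filter funnel standing on seat_a: a straight round tube 62 mm across outside, 100 mm tall, wall 3 mm, open at both ends, with a foot flange 72 mm across over the lowest 11 mm. About 0.2 kg. Origin: centre of its underside; z up through the mouth.
- valve_b (a joint): Quarter-turn lever of a branch already shut. 0 = open, lever straight up; 1.571 = shut, lever level, pointing to +y of the manifold; rigid stops at both. Spring detents hold it at both ends (about 0.3 Nm to move off); let go near the middle it stays there, below 0.3 it springs back open, above 1.3 it snaps shut.
- pivot_b (a point): Turning axis (this x; axes as the manifold's) of that lever in its mid-plane, 105 mm up, 42 mm to the -x side of the branch axis. The lever is 67 mm long; its black grip, 20 to 67 mm from here, is 16 mm wide in the swing plane, 12 mm deep along x, with 15 mm free behind. Above it the filter support, 72 mm across, starts 168 mm up at the branch, 185 mm at its edge.
- seat_b (a point): Centre of the flat top of the filter support of the branch with valve_b, 192 mm up, on the branch axis, axes as the manifold's. A white filter disc 50 mm across stands 4 mm proud of it, inside the funnel's open foot.
- funnel_b: Loose open steel filter funnel standing on seat_b: a straight round tube 62 mm across outside, 100 mm tall, wall 3 mm, open at both ends, with a foot flange 72 mm across over the lowest 11 mm. About 0.2 kg. Origin: centre of its underside; z up through the mouth.
- valve_c (a joint): Quarter-turn lever of a branch already shut. 0 = open, lever straight up; 1.571 = shut, lever level, pointing to +y of the manifold; rigid stops at both. Spring detents hold it at both ends (about 0.3 Nm to move off); let go near the middle it stays there, below 0.3 it springs back open, above 1.3 it snaps shut.
- pivot_c (a point): Turning axis (this x; axes as the manifold's) of that lever in its mid-plane, 105 mm up, 42 mm to the -x side of the branch axis. The lever is 67 mm long; its black grip, 20 to 67 mm from here, is 16 mm wide in the swing plane, 12 mm deep along x, with 15 mm free behind. Above it the filter support, 72 mm across, starts 168 mm up at the branch, 185 mm at its edge.
- seat_c (a point): Centre of the flat top of the filter support of the branch with valve_c, 192 mm up, on the branch axis, axes as the manifold's. A white filter disc 50 mm across stands 4 mm proud of it, inside the funnel's open foot.
- funnel_c: Loose open steel filter funnel standing on seat_c: a straight round tube 62 mm across outside, 100 mm tall, wall 3 mm, open at both ends, with a foot flange 72 mm across over the lowest 11 mm. About 0.2 kg. Origin: centre of its underside; z up through the mouth.
- tray: Fixed steel tray, 260 mm along its x, 170 mm along its y, rim 18 mm high, walls and floor 3 mm thick. Origin: centre of its underside. The +x half holds the petri dishes, the -x half (centre at x = -65 mm) is free.
- dishes: Stack of three shut petri dishes in the tray, 87 mm across, 45 mm high, loose. Origin: centre of its underside. Leave alone.
- forceps: Steel forceps lying on the bench before the manifold, 130 mm long along x, 8 mm high; origin near the middle. Loose. Leave alone.
- cover: Spare round funnel cover on the bench between the manifold and the tray, 72 mm across, knob top 34 mm high; origin under its centre. Loose. Leave alone.
- tip_box: Box of pipette tips, 120 x 85 mm, 59 mm high, near the left end; origin under its centre. Loose. Leave alone.
- tube_rack: Green tube rack to the right of the tray, 220 mm along x, 75 mm along y, 50 mm high; origin under its centre. Loose. Leave alone.
Things that resemble listed ones, but are neither listed nor needed, are in the scene too. Leave any purple look-alike of the funnel_a alone.

How it is judged (in metres and radians):
On the way, in this order (a step that is already met when the one before it is completed fails the run):
1. the open valve is shut to its stop while its funnel still stands on its support (value of joint valve_a above 1.48 rad and distance between funnel_a and seat_a below 0.008 m), for 0.2 s.
2. that funnel is lifted clear of its support (z of funnel_a in the frame of seat_a above 0.015 m and value of joint valve_a above 1.48 rad), for 0.1 s.
At the end, for the whole second after the job is handed in: All three valves within 0.09 rad of their shut stops; the taken-off funnel standing upright (within 0.08 rad) and still on the tray's floor, foot wholly inside the rim; the other two funnels within 8 mm of their seats (value of joint each of valve_a, valve_b, valve_c above 1.48 rad and x of funnel_a in the frame of tray between -0.1 and 0.1 m and y of funnel_a in the frame of tray between -0.055 and 0.055 m and z of funnel_a in the frame of tray below 0.009 m and angle between funnel_a's own z axis and vertical below 0.08 rad and linear speed of funnel_a below 0.03 m/s and distance between funnel_b and seat_b below 0.008 m and distance between funnel_c and seat_c below 0.008 m); the robot touches nothing.
It fails at once if the funnel is tipped more than 0.35 rad (angle between funnel_a's own z axis and vertical above 0.35 rad).
It fails at once if the funnel is dropped (faster than 0.45 m/s with no finger on it) (linear speed of funnel_a above 0.45 m/s and contact force between the fingers and funnel_a below 0.05 N).
It fails at once if the funnel is dragged sideways off its support instead of being lifted (horizontal distance between funnel_a and seat_a between 0.012 and 0.05 m and z of funnel_a in the frame of seat_a between -0.01 and 0.006 m).
It fails at once if another funnel is knocked off its place (over 12 mm) or another valve is opened (distance of any of funnel_b, funnel_c from where it was at the start of the episode above 0.012 m or value of joint any of valve_b, valve_c below 1.2 rad).
It fails at once if the petri dishes or other things on the bench are pushed aside (over 20 mm) (distance of any of dishes, forceps, cover, tip_box, tube_rack from where it was at the start of the episode above 0.02 m).
It also fails if it takes over 61 s, if anything falls off the work surface, if the arm or the gripper's body presses on something with over 40 N, if the wrist force passes 120 N, or if a joint passes its speed limit or range.

## Working session

There is one attempt and no reset: what is moved stays moved. The work goes in short steps, Python scripts to look and compute and a shell command to move; the robot and the scene stay as the last step left them, time stands still between calls to the robot, and variables do not carry over. Pictures are saved under pics/ and viewed, and the job is handed in when it is done.

```bash
ls; mkdir -p pics
cat > h.py <<'E'
import numpy as np, cv2
from rig import env
def shot(cam,name):
    p,d=env.read_camera(cam); cv2.imwrite('pics/'+name,p[:,:,::-1]); return p,d
def uv2w(cam,u,v,d,cal=None):
    c=cal or env.calibration(cam);K=np.array(c['camera_matrix']);T=np.array(c['pose'])
    r=np.array([(u-K[0,2])/K[0,0]*d,-(v-K[1,2])/K[1,1]*d,-d,1]); return (T@r)[:3]
E
python3 - <<'E'
from h import *
np.set_printoptions(precision=4,suppress=True)
s=env.sense(); print(s['time_s'],s['eef_pos'],s['orientation'],s['wrist_force'])
for c in ['scene','top']:
    shot(c,c+'0.png')
    for t in ['manifold','pivot_a','seat_a','funnel_a','tray','dishes','cover','forceps','tip_box','tube_rack']:
        for r in env.tip_of(c,t): print(c,t,np.array(r['point']),round(r['score'],2))
    print(env.calibration(c))
print(env.sense()['time_s'])
E
```

```text
pics
0.0 [0.1485 0.5547 0.2411] [-179.8649   -0.0185  165.0014] [-0.2621  0.6018 -0.3032]
scene manifold [0.5704 0.1272 0.0015] 0.78
scene pivot_a [0.5299 0.1317 0.1042] 0.83
scene pivot_a [0.517  0.0012 0.1053] 0.76
scene pivot_a [0.5427 0.2652 0.1026] 0.71
scene seat_a [0.5816 0.2569 0.1965] 0.76
scene seat_a [0.5715 0.129  0.1923] 0.57
scene seat_a [ 0.5621 -0.0047  0.1894] 0.55
scene funnel_a [0.5741 0.1272 0.1904] 0.89
scene funnel_a [0.5856 0.2591 0.1934] 0.86
scene funnel_a [ 0.5596 -0.0026  0.1921] 0.73
scene funnel_a [ 0.3458  0.0376 -0.0017] 0.59
scene funnel_a [ 0.3821 -0.0888 -0.0006] 0.56
scene tray [ 0.5369 -0.3165 -0.0062] 0.57
scene dishes [ 0.6126 -0.3276  0.0022] 0.49
scene cover [ 0.379  -0.0867  0.    ] 0.87
scene forceps [ 0.3915  0.1239 -0.0008] 0.66
scene tip_box [0.391  0.3727 0.0049] 0.65
scene tip_box [ 0.4676 -0.5439  0.0023] 0.19
scene tube_rack [ 0.4684 -0.5429  0.0019] 0.66
{'camera_matrix': array([[388.6444,   0.    , 284.1692],
       [  0.    , 388.6444, 203.7608],
       [  0.    ,   0.    ,   1.    ]]), 'pose': array([[-0.9975,  0.0551, -0.0449,  0.
[... 553 characters left out ...]
6
top funnel_a [0.584  0.26   0.1905] 0.65
top tray [ 0.5402 -0.3186 -0.0012] 0.55
top dishes [ 0.6105 -0.3311  0.0049] 0.93
top dishes [0.5161 0.0009 0.1033] 0.2
top cover [ 0.3862 -0.0921 -0.0032] 0.65
top cover [ 0.6112 -0.3292  0.0009] 0.49
top forceps [0.3864 0.1258 0.0029] 0.69
top tip_box [0.3882 0.3717 0.0016] 0.66
top tube_rack [ 0.4659 -0.5383  0.0023] 0.96
{'camera_matrix': array([[415.9142,   0.    , 272.2223],
       [  0.    , 415.9142, 202.5665],
       [  0.    ,   0.    ,   1.    ]]), 'pose': array([[ 0.0158,  0.9989, -0.0451,  0.4146],
       [-0.9999,  0.016 ,  0.0034, -0.0854],
       [ 0.0041,  0.0451,  0.999 ,  1.4753],
       [ 0.    ,  0.    ,  0.    ,  1.    ]])}
1.1
```

View pics/scene0.png

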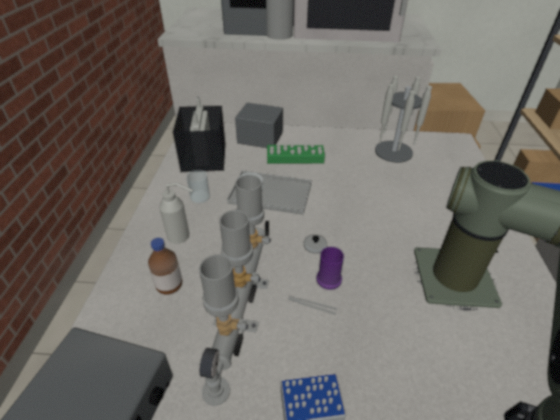

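View pics/top0.png

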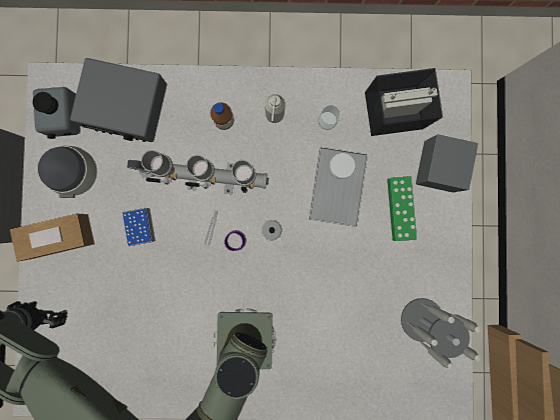

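Run:
```python
import cv2
a=cv2.imread('pics/scene0.png')[165:345,185:290]; cv2.imwrite('pics/c1.png',cv2.resize(a,None,fx=3.3,fy=3.3,interpolation=cv2.INTER_CUBIC))
a=cv2.imread('pics/top0.png')[140:240,120:380]; cv2.imwrite('pics/c2.png',cv2.resize(a,None,fx=3,fy=3,interpolation=cv2.INTER_CUBIC))
```

```text
(no output)
```

View pics/c1.png

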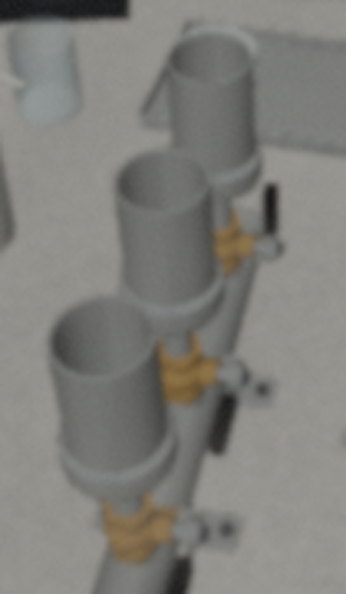

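View pics/c2.png

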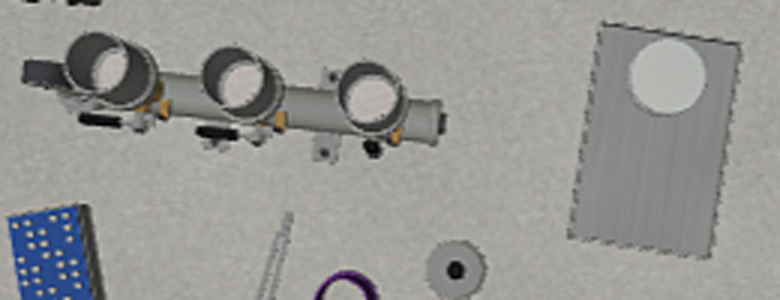

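The open lever is on the branch at the manifold's -y end. It stands upright in the scene picture at about (267, 228) and shows end-on in the top picture at about (244, 189). The other two levers lie level, at scene (253, 294) and (240, 340). The purple tube at scene (331, 268) is the look-alike. Next I'll refine the geometry from both views.

Run:
```python
from h import *
from scipy.optimize import least_squares
np.set_printoptions(precision=4,suppress=True)
obs={'p':{-1:[(.517,.0012),(.5177,-.0011)],0:[(.5299,.1317),(.5284,.1298)],1:[(.5427,.2652),(.5421,.2614)]},
's':{-1:[(.5621,-.0047),(.559,-.0018),(.5596,-.0026),(.5635,-.0042)],0:[(.5715,.129),(.5712,.1288),(.5741,.1272),(.5696,.1284)],1:[(.5816,.2569),(.5824,.259),(.5856,.2591),(.585,.2619),(.584,.26)]}}
def f(q):
    r=[];c,s=np.cos(q[2]),np.sin(q[2])
    for k,dx in (('p',-.042),('s',0)):
        for b,l in obs[k].items():
            m=np.array([q[0]+c*dx-s*.13*b,q[1]+s*dx+c*.13*b])
            for o in l: r+=list(m-o)
    return r
q=least_squares(f,[.57,.13,-.08]).x; print('manifold',q[:2],np.degrees(q[2]),np.std(f(q)))
c,s=np.cos(q[2]),np.sin(q[2])
print('seat a',q[0]+s*.13,q[1]-c*.13,'pivot a',q[0]+s*.13-.042*c,q[1]-c*.13-.042*s)
# depth based clouds
for cam in ['top','scene']:
    p,d=env.read_camera(cam);C=env.calibration(cam);K=C['camera_matrix'];T=C['pose']
    v,u=np.mgrid[:420,:560]
    P=np.stack([(u-K[0,2])/K[0,0]*d,-(v-K[1,2])/K[1,1]*d,-d,np.ones_like(d)],-1)@T.T
    P=P[...,:3]
    m=(d>0)&(abs(P[...,0]-.56)<.06)&(abs(P[...,1]+.003)<.06)&(P[...,2]>.215)&(P[...,2]<.32)
    X=P[m]; g=lambda a: np.minimum(abs(np.hypot(X[:,0]-a[0],X[:,1]-a[1])-.031),abs(np.hypot(X[:,0]-a[0],X[:,1]-a[1])-.028))
    r=least_squares(g,[.56,-.003],loss='soft_l1',f_scale=.002); print(cam,'funnel axis',r.x,len(X),np.median(abs(g(r.x))),'top z',np.percentile(X[:,2],[50,95,99]))
    black=(p.max(-1)<60)&(d>0)&(abs(P[...,0]-.517)<.03)&(abs(P[...,1])<.04)&(P[...,2]>.09)
    B=P[black]; print(cam,'black',len(B),B.mean(0) if len(B) else '',B.min(0) if len(B) else '',B.max(0)if len(B) else '')
    # tray: outline
    R=env.outline_of(cam,'tray')
    if R:
        m=R[0]['region']&(d>0); X=P[m]; print('tray z',np.percentile(X[:,2],[5,50,95]),R[0]['score'])
        X=X[(X[:,2]<.03)]; print(cv2.minAreaRect((X[:,:2]*1000).astype(np.float32)))
    m=(p[...,0]>60)&(p[...,0]>1.5*p[...,1])&(p[...,2]>1.3*p[...,1])&(d>0)
    if m.sum(): print('purple',P[m].mean(0),P[m].min(0),P[m].max(0))
```

```text
manifold [0.5719 0.1281] -5.0730785076367 0.001845872312996378
seat a 0.560426553799769 -0.0014157107826333337 pivot a 0.5185910793874007 0.0022981929172586997
top funnel axis [ 0.5599 -0.0017] 202 0.0003471010116950137 top z [0.2713 0.2942 0.2961]
top black 46 [ 0.5247 -0.0049  0.1909] [ 0.5094 -0.0291  0.0929] [0.5462 0.013  0.2802]
tray z [-0.0024  0.0034  0.0173] 0.8
((544.452880859375, -324.60906982421875), (175.66583251953125, 264.9956970214844), 82.06552124023438)
purple [0.3547 0.0331 0.0701] [0.3181 0.0058 0.0088] [0.379  0.0638 0.1066]
scene funnel axis [0.5553 0.0017] 933 0.0007657431374513864 top z [0.2668 0.2921 0.2936]
scene black 26 [0.515  0.0116 0.1554] [0.5135 0.0077 0.1342] [0.5167 0.0147 0.1735]
tray z [0.0011 0.0045 0.0178] 0.97
((537.485107421875, -330.2364501953125), (200.54527282714844, 261.8433532714844), 82.08477020263672)
purple [0.3462 0.047  0.064 ] [0.3179 0.0072 0.0094] [0.374  0.0748 0.1031]
```

The fits from both views agree. The branch axis is at (0.560, -0.0015), the pivot at (0.5186, 0.002), the manifold yaw is -5.1° and the rim is at z 0.292-0.294. The tray centre is about (0.541, -0.3195) with yaw -8°. I'll turn the tool to yaw 85 so that its y axis runs along the manifold's x.

```bash
python3 -m handwheel '-1 0 0 0 0.1745; -1 0 0 0 0.1745; -1 0 0 0 0.1745; -1 0 0 0 0.1745; -1 0 0 0 0.1745; -1 0 0 0 0.1745; -1 0 0 0 0.1745; -1 0 0 0 0.1745'
cat >> h.py <<'E'
def go(x,y,z):
    s=env.sense();p=np.array(s['eef_pos']);r,pi,ya=np.radians(s['orientation'])
    from scipy.spatial.transform import Rotation as R
    M=R.from_euler('xyz',[r,pi,ya]).as_matrix()
    print('t',round(s['time_s'],2),'pos',p.round(4),'yaw',round(np.degrees(ya),2),'tool cm',(M.T@(np.array([x,y,z])-p)*100).round(2),'F',np.round(s['wrist_force'],1),'w',round(s['gripper_width'],3))
E
python3 -c "
from h import *; go(.4618,-.0229,.242)"
```

```text
time_s: 2.3
eef_pos: [0.1488, 0.5554, 0.2423]
orientation: [180.0, 0.0, 84.7]
wrist_force: [-0.1, 0.4, 0.3]
gripper_width: 1.003
t 2.3 pos [0.1488 0.5554 0.2423] yaw 84.69 tool cm [-5.468e+01  3.652e+01  3.000e-02] F [-0.1  0.4  0.3] w 1.003
```

```bash
python3 -m handwheel '-1 -4.5 3.0 0 0; -1 -4.5 3.0 0 0; -1 -4.5 3.0 0 0; -1 -4.5 3.0 0 0; -1 -4.5 3.0 0 0; -1 -4.5 3.0 0 0; -1 -4.5 3.0 0 0; -1 -4.5 3.0 0 0' && python3 -m handwheel '-1 -4.5 3.0 0 0; -1 -4.5 3.0 0 0; -1 -4.5 2.5 0 0; -1 -3 1 0 0;-1 0 0 0 0;-1 0 0 0 0'
python3 - <<'E'
from h import *
go(.4618,-.0229,.242)
p,d=shot('wrist','w1.png'); p,d=shot('scene','s1.png')
a=p[120:330,160:360]; cv2.imwrite('pics/s1c.png',cv2.resize(a[:,:,::-1],None,fx=2.8,fy=2.8,interpolation=cv2.INTER_CUBIC))
E
```

```text
time_s: 3.3
eef_pos: [0.3573, 0.1744, 0.2427]
orientation: [179.9, -0.0, 85.0]
wrist_force: [1.6, 0.6, 0.5]
gripper_width: 1.0
time_s: 4.05
eef_pos: [0.4366, 0.0038, 0.2422]
orientation: [-180.0, -0.0, 85.0]
wrist_force: [-0.2, 0.3, -0.3]
gripper_width: 0.995
t 4.05 pos [0.4366 0.0038 0.2422] yaw 85.01 tool cm [-2.44  2.74  0.02] F [-0.2  0.3 -0.3] w 0.995
```

View pics/w1.png

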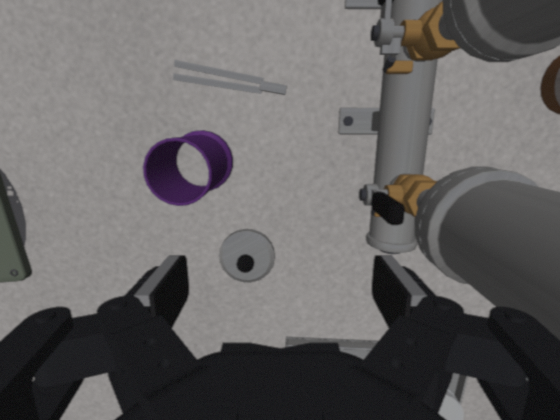

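View pics/s1c.png

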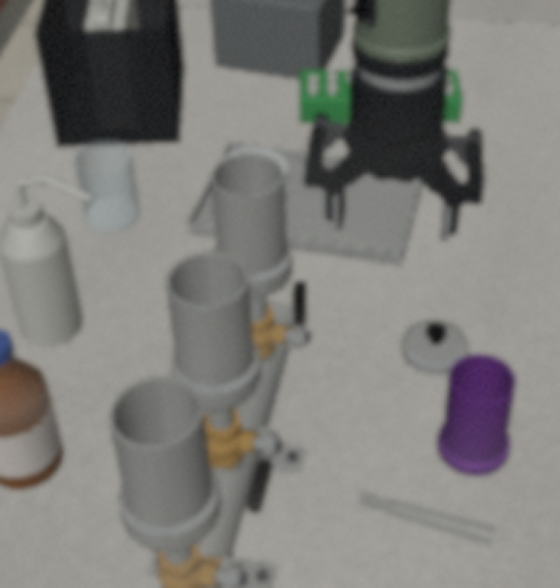

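Run:
```python
from h import *
np.set_printoptions(precision=1,suppress=True,linewidth=150)
s=env.sense();t=np.array(s['eef_pos']);y=np.radians(s['orientation'][2])
tx=np.array([np.cos(y),np.sin(y),0]);ty=np.array([np.sin(y),-np.cos(y),0])
for cam in ['scene','wrist','top']:
    p,d=env.read_camera(cam);C=env.calibration(cam);K=C['camera_matrix'];T=C['pose']
    v,u=np.mgrid[:420,:560]
    P=(np.stack([(u-K[0,2])/K[0,0]*d,-(v-K[1,2])/K[1,1]*d,-d,np.ones_like(d)],-1)@T.T)[...,:3]-t
    X=np.stack([P@tx,P@ty,-P[...,2]],-1)*1000
    m=(d>0)&(abs(X[...,0])<60)&(abs(X[...,1])<95)&(X[...,2]<25)&(X[...,2]>-160)
    X=X[m]; print(cam,len(X))
    for a in range(-160,25,8):
        S=X[(X[:,2]>=a)&(X[:,2]<a+8)]
        for sg in (1,-1):
            Q=S[S[:,1]*sg>0]
            if len(Q)>3: print(a,sg,len(Q),'|y|',np.percentile(Q[:,1]*sg,[1,50,99]),'x',np.percentile(Q[:,0],[1,99]))
```

```text
scene 1970
-160 1 50 |y| [ 0.1 15.4 33.5] x [ 4. 40.]
-160 -1 67 |y| [ 2.  20.1 39. ] x [ 9.5 38.9]
-152 1 43 |y| [ 0.9 17.3 33.6] x [11.2 39.4]
-152 -1 60 |y| [ 0.2 20.6 39.3] x [ 6.3 40. ]
-144 1 45 |y| [ 1.5 16.9 33.6] x [10.4 38.6]
-144 -1 61 |y| [ 0.2 19.2 39.5] x [ 3.6 39.1]
-136 1 44 |y| [ 1.4 17.2 33.2] x [12.1 38.9]
-136 -1 59 |y| [ 0.8 21.4 39.1] x [ 5.5 39.7]
-128 1 38 |y| [ 1.1 15.7 33.1] x [11.8 38.2]
-128 -1 58 |y| [ 1.1 19.5 39. ] x [ 7.2 39.6]
-120 1 8 |y| [ 3.5 14.6 33.5] x [ 8.4 36.1]
-120 -1 11 |y| [20.1 35.4 39.7] x [ 5.8 32.4]
-112 1 69 |y| [23.  54.2 64.4] x [-11.7  14. ]
-112 -1 73 |y| [22.3 59.  69.3] x [-10.2  14.4]
-104 1 93 |y| [ 1.4 33.1 64.3] x [-4.5 20.3]
-104 -1 110 |y| [ 1.1 38.8 71. ] x [-5.8 21.3]
-96 1 83 |y| [ 1.  26.3 66.7] x [ 3.1 21.6]
-96 -1 94 |y| [ 1.2 30.4 71.5] x [-0.3 22.3]
-88 1 54 |y| [ 0.9 25.2 66.9] x [ 5.8 20.4]
-88 -1 64 |y| [ 1.6 29.  73. ] x [-3.4 21.2]
-80 1 57 |y| [ 0.4 24.9 67. ] x [-3.  19.9]
-80 -1 64 |y| [ 1.8 30.8 74. ] x [ 5.7 19.7]
-72 1 69 |y| [ 0.3 35.3 69.3] x [-10.8  19.1]
-72 -1 91 |y| [ 2.2 39.1 74.7] x [-15.8  18.9]
[... 1926 characters left out ...]
   11.5]
0 1 603 |y| [91.1 92.6 94.9] x [-6.7 20.8]
8 1 508 |y| [91.1 92.5 94.9] x [-7.3 20.6]
16 1 449 |y| [91.2 92.6 94.9] x [-6.9 20.4]
24 1 54 |y| [91.2 92.2 94.8] x [-7.1 19.9]
top 188
-112 1 35 |y| [51.2 61.6 68. ] x [-13.   10.5]
-112 -1 32 |y| [48.8 60.7 66.4] x [-10.9  11.1]
-104 1 14 |y| [51.5 62.6 69.2] x [-13.5   8.2]
-104 -1 23 |y| [46.7 56.2 67. ] x [-13.1  11.3]
-96 1 9 |y| [52.8 55.5 70.1] x [-12.5   9.9]
-96 -1 11 |y| [49.8 54.4 68.5] x [-12.8  10.2]
-64 1 5 |y| [52.9 69.8 74.4] x [-13.2  -4.2]
-64 -1 10 |y| [49.  62.1 72.9] x [-13.4   7.4]
-56 1 12 |y| [52.4 60.1 94.9] x [-14.    8.4]
-56 -1 6 |y| [49.5 51.1 53. ] x [-13.7  11.9]
-48 1 4 |y| [57.2 93.3 94.3] x [-10.4  13.2]
```

Run:
```python
import cv2
a=cv2.imread('pics/s1.png')[140:210,255:345]; cv2.imwrite('pics/s1d.png',cv2.resize(a,None,fx=7,fy=7,interpolation=cv2.INTER_CUBIC))
```

```text
(no output)
```

View pics/s1d.png

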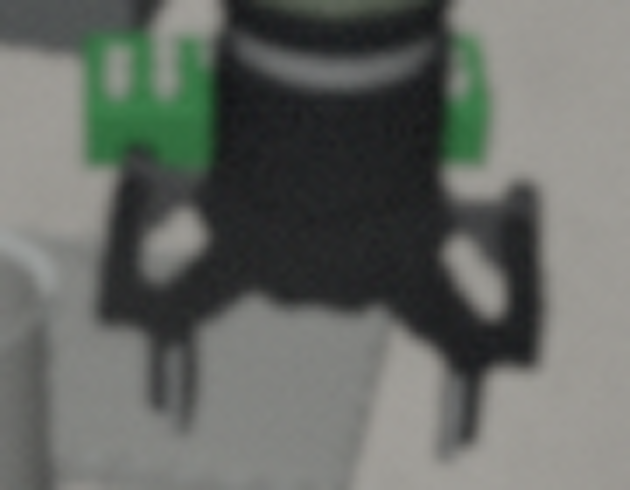

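The picture shows the finger knuckles bulging well past the fingertips, to about 73 mm from the tool axis above roughly 45 mm from the tip. A push from the front at the upright lever would therefore hit the filter support.

New plan, with the jaws along the manifold's y:
1. Nudge the lever past its detent from the -y side with the back of one finger.
2. Close the gripper and press the leaning lever down at y of about +60 mm.

```bash
python3 -m handwheel '-1 0 0 0 -0.188; -1 0 0 0 -0.188; -1 0 0 0 -0.188; -1 0 0 0 -0.188; -1 0 0 0 -0.188; -1 0 0 0 -0.188; -1 0 0 0 -0.188; -1 0 0 0 -0.188' 100 && python3 -m handwheel '-1 0 0 0 -0.067; -1 0 0 0 0'
cat >> h.py <<'E'
B=np.array([.560,-.0015]);ex=np.array([.9961,-.0884]);ey=np.array([.0884,.9961])
def gom(mx,my,z):
    q=B+mx*ex+my*ey; go(q[0],q[1],z)
    s=env.sense(); d=np.array(s['eef_pos'][:2])-B; print('manifold-a xy now',(d@ex).round(4),(d@ey).round(4))
E
python3 -c "
from h import *; gom(-.0525,-.078,.242)
print((env.calibration('wrist')['pose'][:3,3]-np.array(env.sense()['eef_pos'])).round(3))"
```

```text
time_s: 5.3
eef_pos: [0.4368, 0.0039, 0.2423]
orientation: [180.0, 0.0, 171.4]
wrist_force: [0.0, 0.6, 0.1]
gripper_width: 1.002
time_s: 5.55
eef_pos: [0.4368, 0.0038, 0.2423]
orientation: [180.0, 0.0, 174.8]
wrist_force: [0.6, -0.2, 0.6]
gripper_width: 0.999
t 5.55 pos [0.4368 0.0038 0.2423] yaw 174.81 tool cm [-7.08 -7.23  0.03] F [ 0.6 -0.2  0.6] w 0.999
manifold-a xy now -0.1231 -0.0056
[-0.066  0.006  0.133]
```

```bash
python3 -m handwheel '-1 0 -3.6 0 0; -1 0 -3.65 0 0; -1 -3.5 0 0 0; -1 -3.55 0 0 0; -1 0 0 0 0; -1 0 0 0 0'
python3 - <<'E'
from h import *
gom(-.0525,-.078,.129)
p,d=shot('wrist','w2.png')
for t in ['pivot_a','funnel_a','seat_a']:
    for r in env.tip_of('wrist',t): print(t,np.round(r['point'],4),round(r['score'],2))
E
```

```text
time_s: 6.3
eef_pos: [0.5, -0.0748, 0.2419]
orientation: [180.0, -0.1, 174.8]
wrist_force: [0.3, -0.1, 0.3]
gripper_width: 0.998
t 6.3 pos [ 0.5    -0.0748  0.2419] yaw 174.8 tool cm [-0.1   0.03 11.29] F [ 0.3 -0.1  0.3] w 0.998
manifold-a xy now -0.0533 -0.0784
pivot_a [0.5197 0.0045 0.1052] 0.76
pivot_a [0.5314 0.1363 0.1013] 0.75
funnel_a [3.453e-01 3.990e-02 3.000e-04] 0.88
funnel_a [0.5326 0.1331 0.1035] 0.56
seat_a [0.5307 0.1365 0.101 ] 0.55
```

View pics/w2.png

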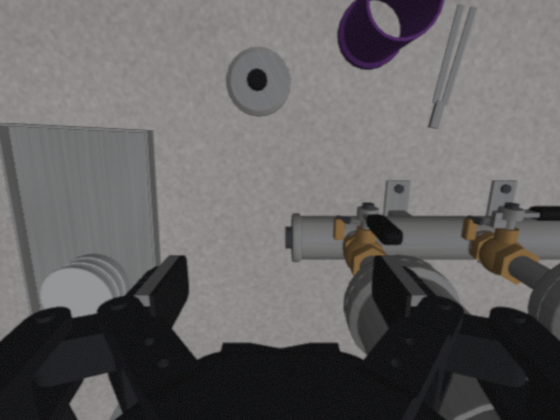

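```bash
cat >> h.py <<'E'
def cloud(cam):
    C=env.calibration(cam); p,d=env.read_camera(cam);K=C['camera_matrix'];T=C['pose']
    v,u=np.mgrid[:420,:560]
    P=(np.stack([(u-K[0,2])/K[0,0]*d,-(v-K[1,2])/K[1,1]*d,-d,np.ones_like(d)],-1)@T.T)[...,:3]
    q=P[...,:2]-B
    return p,d,np.stack([q@ex,q@ey,P[...,2]],-1)
E
python3 - <<'E'
from h import *
p,d,X=cloud('wrist')
b=(p.max(-1)<50)&(d>0); b[:205]=0;b[250:]=0;b[:,:350]=0;b[:,410:]=0
Q=X[b]; print(len(Q),np.percentile(Q,[2,50,98],axis=0).round(4))
T=Q[Q[:,2]>.165]; print(len(T),T.min(0).round(4),T.max(0).round(4))
m=(d>0)&(X[...,2]>.18)&(X[...,2]<.205)&(abs(X[...,1])<.05)&(X[...,0]<-.02); Q=X[m]
print('flange',len(Q),np.percentile(np.hypot(Q[:,0],Q[:,1]),[5,50,95]).round(4), Q.min(0))
E
```

```text
730 [[-0.0496 -0.0067  0.1109]
 [-0.0471 -0.002   0.1638]
 [-0.0398  0.0069  0.1738]]
349 [-0.0497 -0.0068  0.165 ] [-0.0393  0.0077  0.1751]
flange 924 [0.0347 0.0363 0.0375] [-0.03759355 -0.02930904  0.18224963]
```

```bash
python3 -m handwheel '-1 0.17 0 4 0; -1 0 0 4 0; -1 0 0 2 0; -1 0 0 1.3 0; -1 0 0 0 0; -1 0 0 0 0'
python3 - <<'E'
from h import *
gom(-.055,-.068,.129)
shot('wrist','w3.png')
E
```

```text
time_s: 7.3
eef_pos: [0.4998, -0.0755, 0.1305]
orientation: [-180.0, 0.1, 174.8]
wrist_force: [0.3, 0.7, 0.5]
gripper_width: 1.0
t 7.3 pos [ 0.4998 -0.0755  0.1305] yaw 174.8 tool cm [0.16 1.1  0.15] F [0.3 0.7 0.5] w 1.0
manifold-a xy now -0.0534 -0.079
```

View pics/w3.png

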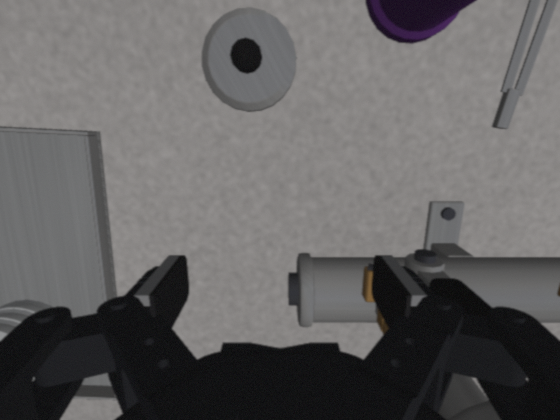

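```bash
python3 -m handwheel '-1 0.1 0.5 0.1 0; -1 0 0.5 0 0; -1 0 0.5 0 0; -1 0 0.4 0 0; -1 0 0 0 0'; python3 -c "
from h import *; gom(-.055,-.051,.129)"
```

```text
time_s: 7.98
eef_pos: [0.4988, -0.056, 0.1281]
orientation: [-180.0, -0.1, 174.8]
wrist_force: [-4.3, -2.3, 2.0]
gripper_width: 1.003
t 7.97 pos [ 0.4988 -0.056   0.1281] yaw 174.85 tool cm [-0.11  0.87 -0.09] F [-4.3 -2.3  2. ] w 1.003
manifold-a xy now -0.0561 -0.0597
```

Run:
```python
from h import *
p,d=shot('scene','s2.png')
a=p[150:280,200:330]; cv2.imwrite('pics/s2c.png',cv2.resize(a[:,:,::-1],None,fx=4.5,fy=4.5,interpolation=cv2.INTER_CUBIC))
gom(-.055,-.051,.129)
```

```text
t 8.03 pos [ 0.4988 -0.056   0.1281] yaw 174.84 tool cm [-0.11  0.87 -0.09] F [-4.7 -2.3  1.4] w 1.0
manifold-a xy now -0.0561 -0.0597
```

View pics/s2c.png

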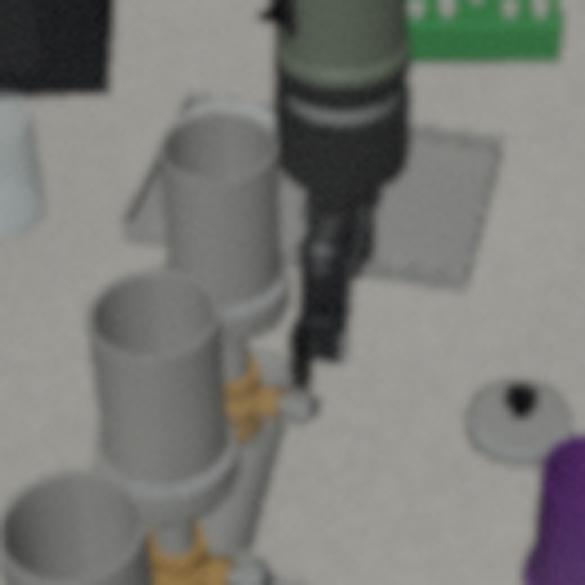

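```bash
python3 -m handwheel '-1 -0.25 -0.4 0 0; -1 0 0 0 0'
python3 - <<'E'
from h import *
gom(-.0535,-.051,.129)
s=env.sense();t=np.array(s['eef_pos']);d0=t[:2]-B
p,d,X=cloud('wrist')
x=-(X[...,0]-d0@ex)*1000; y=(X[...,1]-d0@ey)*1000; z=-(X[...,2]-t[2])*1000
for sg in (1,-1):
  for a in range(-46,6,6):
    m=(d>0)&(z>a)&(z<a+6)&(y*sg>38)&(y*sg<60)&(abs(x)<20)
    o=[]
    for yy in range(40,60,3):
        k=m&(y*sg>=yy)&(y*sg<yy+3)
        o.append((yy,int(k.sum()),round(float(x[k].max()),1) if k.any() else None))
    print(sg,a,o)
E
```

```text
time_s: 8.28
eef_pos: [0.4989, -0.0588, 0.1275]
orientation: [179.8, -0.4, 174.9]
wrist_force: [-9.3, 1.5, 5.8]
gripper_width: 1.003
t 8.28 pos [ 0.4989 -0.0588  0.1275] yaw 174.88 tool cm [-0.23  1.15 -0.15] F [-9.3  1.5  5.8] w 1.003
manifold-a xy now -0.0558 -0.0625
1 -46 [(40, 19, 10.8), (43, 178, 11.7), (46, 105, 12.6), (49, 37, 13.2), (52, 14, 12.2), (55, 4, 12.1), (58, 0, None)]
1 -40 [(40, 81, 11.5), (43, 203, 11.6), (46, 76, 11.9), (49, 16, 11.5), (52, 3, 7.5), (55, 0, None), (58, 0, None)]
1 -34 [(40, 100, 11.6), (43, 239, 11.7), (46, 68, 11.7), (49, 13, 11.2), (52, 40, 7.6), (55, 31, 8.0), (58, 0, None)]
1 -28 [(40, 112, 11.7), (43, 245, 12.0), (46, 59, 11.8), (49, 15, 11.5), (52, 35, 7.6), (55, 38, 7.6), (58, 0, None)]
1 -22 [(40, 88, 11.3), (43, 221, 11.8), (46, 41, 11.6), (49, 13, 11.5), (52, 26, 7.6), (55, 29, 7.6), (58, 0, None)]
1 -16 [(40, 65, 11.4), (43, 195, 11.8), (46, 37, 11.8), (49, 10, 11.7), (52, 25, 8.1), (55, 15, 7.5), (58, 0, None)]
1 -10 [(40, 55, 11.3), (43, 160, 11.6), (46, 21, 11.6), (49, 5, 11.4), (52, 0, None), (55, 0, None), (58, 0, None)]
1 -4 [(40
[... 549 characters left out ...]
, 0, None)]
-1 -28 [(40, 313, 11.6), (43, 61, 11.8), (46, 53, 11.6), (49, 2, 10.8), (52, 48, 7.8), (55, 17, 7.3), (58, 0, None)]
-1 -22 [(40, 266, 11.6), (43, 45, 11.6), (46, 46, 11.5), (49, 1, 10.6), (52, 44, 7.6), (55, 15, 7.5), (58, 0, None)]
-1 -16 [(40, 237, 11.5), (43, 47, 11.9), (46, 36, 11.6), (49, 0, None), (52, 36, 7.6), (55, 6, 7.1), (58, 0, None)]
-1 -10 [(40, 198, 11.3), (43, 20, 11.7), (46, 22, 11.5), (49, 0, None), (52, 1, 6.9), (55, 0, None), (58, 0, None)]
-1 -4 [(40, 26, 9.1), (43, 0, None), (46, 0, None), (49, 0, None), (52, 0, None), (55, 0, None), (58, 0, None)]
-1 2 [(40, 0, None), (43, 0, None), (46, 0, None), (49, 0, None), (52, 0, None), (55, 0, None), (58, 0, None)]
```

```bash
python3 -m handwheel '-1 0.25 -0.5 0 0; -1 0 -0.6 0 0; -1 0 0 0 0'
python3 - <<'E'
from h import *
gom(-.0535,-.051,.129)
p,d=shot('scene','s3.png')
a=p[150:280,200:330]; cv2.imwrite('pics/s3c.png',cv2.resize(a[:,:,::-1],None,fx=4.5,fy=4.5,interpolation=cv2.INTER_CUBIC))
p,d,X=cloud('scene')
# gripper & lever points near: list black points x range per z for y in -30..30
for zz in range(115,240,8):
    m=(d>0)&(p.max(-1)<60)&(abs(X[...,2]*1000-zz-4)<4)&(abs(X[...,1]+.015)<.06)&(abs(X[...,0]+.055)<.05)
    if m.sum()>2: Q=X[m]*1000; print(zz,m.sum(),np.percentile(Q[:,0],[2,98]).round(1),np.percentile(Q[:,1],[2,50,98]).round(1))
E
```

```text
time_s: 8.7
eef_pos: [0.4993, -0.0718, 0.1287]
orientation: [-180.0, 0.1, 174.7]
wrist_force: [-0.0, 1.0, -0.4]
gripper_width: 0.999
t 8.7 pos [ 0.4993 -0.0718  0.1287] yaw 174.73 tool cm [-0.07  2.44 -0.03] F [-0.   1.  -0.4] w 0.999
manifold-a xy now -0.0543 -0.0754
131 3 [-47.2 -44. ] [ 8.   8.  10.8]
139 12 [-59.7 -44.2] [-24.8  -5.1  10.8]
147 12 [-60.4 -44.2] [-20.5 -18.4  10. ]
155 13 [-59.8 -44.6] [-21.3 -17.9   9.6]
163 11 [-52.4 -44.6] [-13.9   7.1   9.7]
171 5 [-50.2 -44.7] [4.8 6.8 9.9]
179 30 [-65.  -48.1] [-24.4  -3.6   1.4]
187 22 [-68.7 -48. ] [-11.3  -4.3  -0.6]
195 16 [-74.  -48.4] [-51.4  -3.1  -1.6]
203 39 [-74.  -47.1] [-51.1  -4.7  -0.9]
211 38 [-74.  -47.8] [-51.5  -6.7  -2.7]
219 40 [-73.6 -46.6] [-63.3 -35.   -4.2]
227 48 [-69.7 -47.2] [-49.9 -32.9  -4.7]
235 29 [-68.6 -48. ] [-45.4 -37.3  -8.2]
```

View pics/s3c.png

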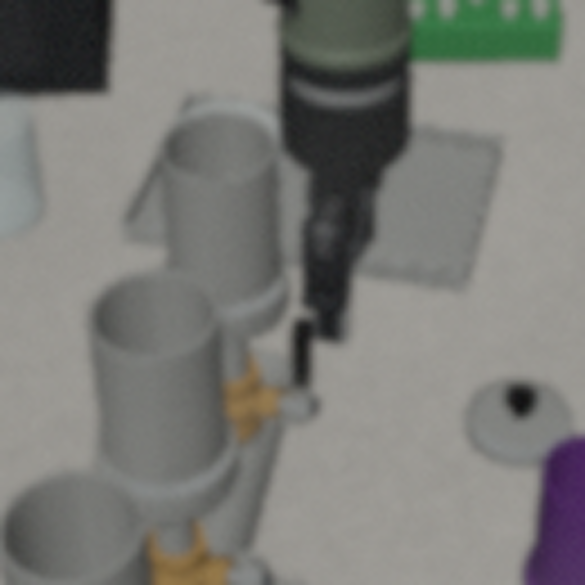

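Run:
```python
from h import *
s=env.sense();t=np.array(s['eef_pos']);d0=t[:2]-B
p,d,X=cloud('wrist'); cv2.imwrite('pics/w4.png',p[:,:,::-1])
m=(d>0)&(X[...,0]<-.045)&(X[...,0]>-.09)&(X[...,1]>-.02)&(X[...,1]<.03)&(X[...,2]>.07)&(X[...,2]<.125)&(p.max(-1)>60)
v,u=np.nonzero(m); print(len(u),u.min(),u.max(),v.min(),v.max())
Q=X[m]*1000; print(np.percentile(Q,[1,10,50,90,99],axis=0).round(1))
# bulge underside profile on +y finger
x=-(X[...,0]-d0@ex)*1000; y=(X[...,1]-d0@ey)*1000; z=-(X[...,2]-t[2])*1000
for sg in (1,-1):
  for yy in range(52,78,3):
    k=(d>0)&(y*sg>=yy)&(y*sg<yy+3)&(abs(x)<22)&(z<-42)&(z>-120)
    if k.sum()>5: print(sg,yy,k.sum(),'z',np.percentile(z[k],[2,98]).round(1),'x',np.percentile(x[k],[2,98]).round(1))
```

```text
232 400 442 252 280
[[-52.3  -5.8  98.2]
 [-48.4  -3.8 102. ]
 [-47.4   1.1 114.8]
 [-45.3   7.6 116.5]
 [-45.    9.7 119.5]]
1 52 712 z [-56.4 -46.4] x [-9.  13.4]
1 55 692 z [-57.7 -46.4] x [-6.7 12.4]
1 58 2719 z [-81.1 -49.1] x [-9.5 12.6]
1 61 2774 z [-75.9 -48.7] x [-20.8  12.8]
1 64 1596 z [-72.8 -48.6] x [-20.5  13.5]
1 67 963 z [-70.  -50.1] x [-8.3 14. ]
1 70 483 z [-67.1 -49.6] x [-7.8 13.7]
1 73 133 z [-64.1 -51.1] x [-7.7 12.7]
-1 52 714 z [-56.7 -45.5] x [-8.5 12.9]
-1 55 823 z [-81.5 -48.6] x [-6.3 12.4]
-1 58 3354 z [-80.4 -49.2] x [-10.1  12.9]
-1 61 2124 z [-74.9 -48.2] x [-10.8  13. ]
-1 64 1316 z [-72.1 -49.5] x [-7.7 14.1]
-1 67 779 z [-68.9 -49.6] x [-7.8 14.2]
-1 70 372 z [-66.2 -50.6] x [-7.8 13.3]
-1 73 45 z [-61.3 -51.4] x [-7.6 12.6]
```

View pics/w4.png

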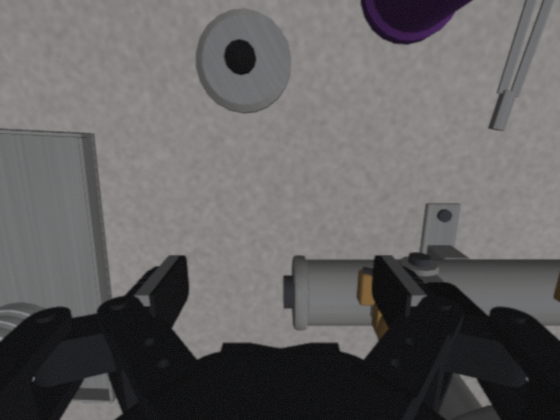

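The forces fell to zero on backing off. The wrist cloud explains the contact: the finger's back plate is only ±7.6 mm wide, so it wedged past the lever's front corner. The knuckle is ±13 mm wide and stands out 73 mm, so I'll go lower and push the lever's top with the knuckle. At that height the tips still clear the hub, whose top is at 117 mm.

```bash
python3 -m handwheel '-1 0 -1.3 0 0; -1 0 0 1.3 0; -1 0 0 0 0'; python3 -c "
from h import *; gom(-.0545,-.078,.116)"
```

```text
time_s: 9.22
eef_pos: [0.4957, -0.0838, 0.1136]
orientation: [179.9, -0.2, 174.8]
wrist_force: [0.1, -0.2, -0.1]
gripper_width: 1.0
t 9.22 pos [ 0.4957 -0.0838  0.1136] yaw 174.76 tool cm [-0.23  0.97 -0.24] F [ 0.1 -0.2 -0.1] w 1.0
manifold-a xy now -0.0568 -0.0877
```

```bash
python3 -m handwheel '-1 -0.1 0.7 -0.05 0; -1 0 0.5 0 0; -1 0 0.5 0 0; -1 0 0 0 0'; python3 -c "
from h import *; gom(-.0545,-.05,.116)"; python3 -m handwheel '-1 0 0.5 0 0; -1 0 0.4 0 0; -1 0 0 0 0'; python3 -c "
from h import *; gom(-.0545,-.05,.116)
p,d=shot('scene','s4.png')
a=p[150:280,200:330]; cv2.imwrite('pics/s4c.png',cv2.resize(a[:,:,::-1],None,fx=4.5,fy=4.5,interpolation=cv2.INTER_CUBIC))"
```

```text
time_s: 9.72
eef_pos: [0.5, -0.0667, 0.1161]
orientation: [180.0, 0.0, 174.8]
wrist_force: [-1.4, -1.5, -0.5]
gripper_width: 0.999
t 9.72 pos [ 0.5    -0.0667  0.1161] yaw 174.83 tool cm [0.05 2.03 0.01] F [-1.4 -1.5 -0.5] w 0.999
manifold-a xy now -0.054 -0.0703
time_s: 10.1
eef_pos: [0.5007, -0.0577, 0.1159]
orientation: [180.0, 0.0, 174.8]
wrist_force: [-0.4, -1.5, -0.7]
gripper_width: 1.001
t 10.1 pos [ 0.5007 -0.0577  0.1159] yaw 174.81 tool cm [ 0.04  1.12 -0.01] F [-0.4 -1.5 -0.7] w 1.001
manifold-a xy now -0.0541 -0.0612
```

View pics/s4c.png

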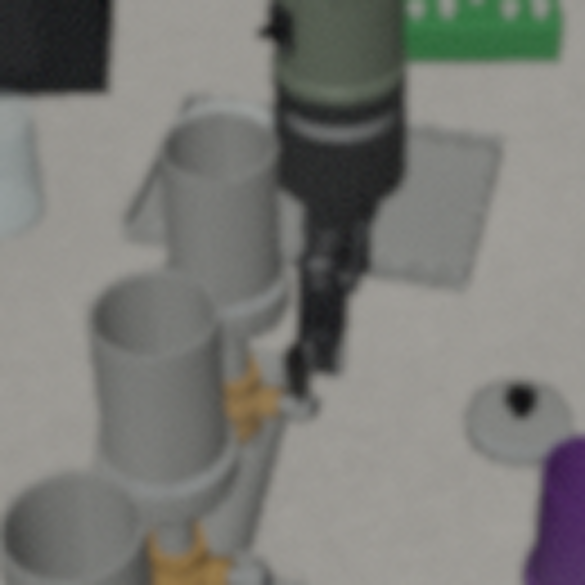

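```bash
python3 -m handwheel '-1 0 0.5 0 0; -1 0 0.6 0 0; -1 0 0 0 0'; python3 -c "
from h import *; gom(-.0545,-.05,.116)
p,d=shot('scene','s5.png')
a=p[150:280,200:330]; cv2.imwrite('pics/s5c.png',cv2.resize(a[:,:,::-1],None,fx=4.5,fy=4.5,interpolation=cv2.INTER_CUBIC))"
```

```text
time_s: 10.52
eef_pos: [0.5014, -0.0475, 0.1158]
orientation: [-179.9, 0.0, 174.8]
wrist_force: [-1.9, -6.0, -0.2]
gripper_width: 0.997
t 10.53 pos [ 0.5014 -0.0475  0.1158] yaw 174.85 tool cm [ 0.02  0.1  -0.02] F [-1.9 -6.  -0.2] w 0.997
manifold-a xy now -0.0543 -0.051
```

View pics/s5c.png

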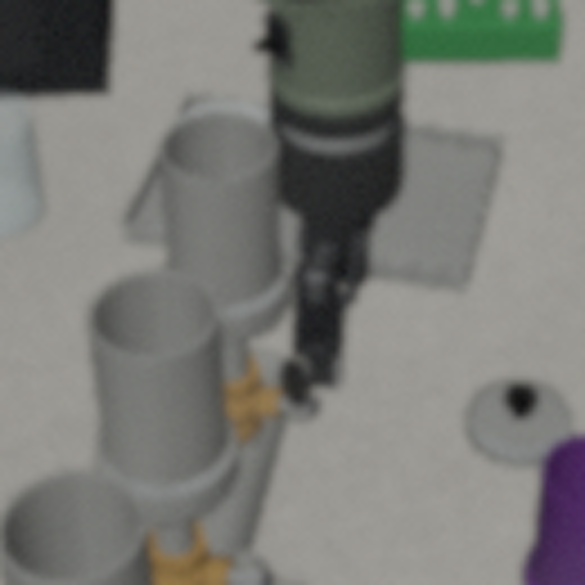

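```bash
cat >> h.py <<'E'
def funnel():
    from scipy.optimize import least_squares
    for cam in ['top','scene']:
        p,d,X=cloud(cam)
        m=(d>0)&(np.hypot(X[...,0],X[...,1])<.042)&(X[...,2]>.215)&(X[...,2]<.30)&(p.max(-1)>60)
        Q=X[m]; g=lambda a: np.minimum(abs(np.hypot(Q[:,0]-a[0],Q[:,1]-a[1])-.031),abs(np.hypot(Q[:,0]-a[0],Q[:,1]-a[1])-.028))
        r=least_squares(g,[0,0],loss='soft_l1',f_scale=.002); print(cam,'funnel m-xy mm',(r.x*1000).round(1),len(Q))
E
python3 - <<'E'
from h import *
print('before: top',np.round([(np.array(a)-B)@ex*1000 for a in [(.5599,-.0017),(.5553,.0017)]],1),np.round([(np.array(a)-B)@ey*1000 for a in [(.5599,-.0017),(.5553,.0017)]],1))
funnel()
p,d,X=cloud('scene')
m=(d>0)&(p.max(-1)<55)&(X[...,2]>.11)&(X[...,2]<.18)&(X[...,1]>.01)&(X[...,1]<.09)&(abs(X[...,0]+.05)<.03)
print(m.sum(),(X[m]*1000).round(0)[:40])
E
```

```text
before: top [-0.1 -5. ] [-0.2  2.8]
top funnel m-xy mm [-0.  -0.2] 108
scene funnel m-xy mm [-5.2  2.2] 949
63 [[-51.  13. 174.]
 [-54.  15. 176.]
 [-56.  14. 176.]
 [-48.  22. 178.]
 [-50.  20. 177.]
 [-52.  18. 176.]
 [-54.  17. 175.]
 [-57.  17. 175.]
 [-59.  18. 176.]
 [-62.  17. 176.]
 [-67.  18. 178.]
 [-48.  25. 178.]
 [-50.  20. 174.]
 [-52.  20. 174.]
 [-55.  20. 175.]
 [-58.  21. 176.]
 [-60.  21. 176.]
 [-62.  20. 176.]
 [-68.  22. 178.]
 [-50.  24. 174.]
 [-53.  24. 175.]
 [-55.  21. 172.]
 [-58.  22. 174.]
 [-60.  21. 173.]
 [-63.  23. 175.]
 [-65.  22. 175.]
 [-68.  23. 176.]
 [-53.  24. 171.]
 [-56.  24. 172.]
 [-58.  24. 171.]
 [-60.  21. 169.]
 [-63.  25. 174.]
 [-66.  24. 173.]
 [-55.  22. 166.]
 [-58.  24. 168.]
 [-61.  25. 170.]
 [-63.  23. 168.]
 [-65.  23. 168.]
 [-47.  31. 166.]
 [-45.  35. 166.]]
```

```bash
python3 -m handwheel '-1 0 0.15 0 0; -1 0 0 0 0; -1 0 -1.5 0 0; -1 0 -2 0 0; -1 0 0 0 0'; python3 -c "
from h import *; gom(-.0545,-.05,.116)
p,d=shot('wrist','w6.png')
p,d=shot('scene','s6.png')
a=p[150:280,200:330]; cv2.imwrite('pics/s6c.png',cv2.resize(a[:,:,::-1],None,fx=4.5,fy=4.5,interpolation=cv2.INTER_CUBIC))"
```

```text
time_s: 11.35
eef_pos: [0.4984, -0.081, 0.1158]
orientation: [179.9, 0.0, 174.7]
wrist_force: [0.7, 1.0, 0.2]
gripper_width: 0.999
t 11.35 pos [ 0.4984 -0.081   0.1158] yaw 174.68 tool cm [ 0.03  3.46 -0.02] F [0.7 1.  0.2] w 0.999
manifold-a xy now -0.0544 -0.0846
```

View pics/s6c.png

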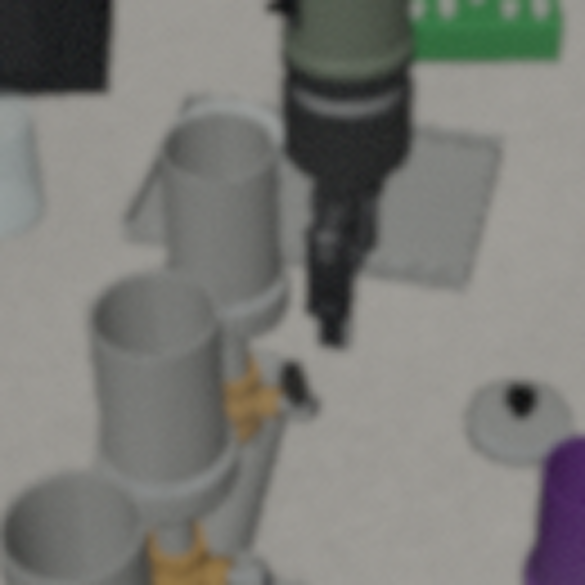

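```bash
python3 -m handwheel '0.15 2 0 -4.5 0; 0.15 2 0 -4.5 0; 0.15 0 4.6 0 0; 0.15 0 4.6 0 0; 0.15 0 4.6 0 0; 0.15 0 0 0 0; 0.15 0 0 0 0'
python3 - <<'E'
from h import *
gom(-.0545,.054,.180)
s=env.sense();t=np.array(s['eef_pos']);d0=t[:2]-B
p,d,X=cloud('wrist');cv2.imwrite('pics/w7.png',p[:,:,::-1])
x=-(X[...,0]-d0@ex)*1000; y=(X[...,1]-d0@ey)*1000; z=-(X[...,2]-t[2])*1000
for sg in (1,-1):
  for yy in range(14,50,4):
    k=(d>0)&(y*sg>=yy)&(y*sg<yy+4)&(abs(x)<22)&(z<20)&(z>-60)&(p.max(-1)<120)
    if k.sum()>5: print(sg,yy,k.sum(),'z',np.percentile(z[k],[2,99]).round(1),'x',np.percentile(x[k],[2,98]).round(1))
b=(p.max(-1)<60)&(d>0)&(X[...,2]>.1)&(X[...,2]<.175)&(abs(X[...,0]+.045)<.015)&(X[...,1]>-.01)&(X[...,1]<.08)
print(b.sum(),np.percentile(X[b]*1000,[2,50,98],axis=0).round(1))
E
```

```text
time_s: 12.32
eef_pos: [0.4707, 0.0608, 0.2056]
orientation: [-180.0, -0.0, 174.9]
wrist_force: [0.4, -1.2, 0.3]
gripper_width: 0.422
t 12.32 pos [0.4707 0.0608 0.2056] yaw 174.88 tool cm [-3.99 -0.02  2.56] F [ 0.4 -1.2  0.3] w 0.422
manifold-a xy now -0.0944 0.0542
1 14 92 z [-59.8 -47.2] x [15.5 17.9]
1 18 1498 z [-58.8   6.7] x [-9.7 17.3]
1 22 694 z [-59.6   3.2] x [10.7 17.4]
1 26 522 z [-58.8   1.2] x [ 6.8 17. ]
1 30 300 z [-46.    0.7] x [ 3.3 12.7]
1 34 701 z [-46.8 -33.4] x [-6.1  7.7]
1 38 1481 z [-52.9 -35.3] x [-11.5  12.6]
1 42 1788 z [-59.8 -37.3] x [-11.5  13.7]
1 46 998 z [-59.4 -39.1] x [-8.  12.9]
-1 14 777 z [-59.5   8. ] x [-10.1  17.5]
-1 18 1000 z [-59.5   3.1] x [-9.1 17.4]
-1 22 623 z [-59.7   2.4] x [10.8 17.3]
-1 26 517 z [-49.8   1.5] x [ 6.8 14. ]
-1 30 329 z [-45.9  -2. ] x [-2.1 12.4]
-1 34 850 z [-47.2 -33.3] x [-10.1  11.6]
-1 38 1624 z [-55.4 -36.3] x [-11.4  12.8]
-1 42 1634 z [-59.8 -37.7] x [-11.2  13.7]
-1 46 904 z [-59.5 -39.2] x [-8.1 12.8]
384 [[-49.4  27.  146.8]
 [-46.5  31.8 163.4]
 [-39.3  37.9 167.5]]
```

View pics/w7.png

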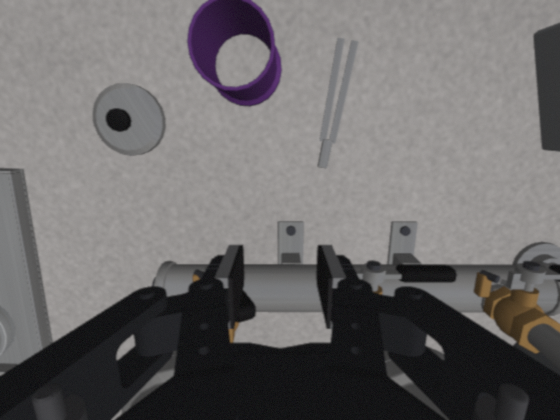

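```bash
python3 -m handwheel '0.15 -2 0.2 0 0; 0.15 -2 0 0 0; 0.15 0 0 2.5 0; 0.15 0 0 0 0'; python3 -c "
from h import *; gom(-.0545,.056,.12)";python3 -m handwheel '0.15 0 0 1 0; 0.15 0 0 1 0; 0.15 0 0 0 0'; python3 -c "
from h import *; gom(-.0545,.056,.12)
p,d=shot('scene','s8.png')
a=p[150:280,200:330]; cv2.imwrite('pics/s8c.png',cv2.resize(a[:,:,::-1],None,fx=4.5,fy=4.5,interpolation=cv2.INTER_CUBIC))"
```

```text
time_s: 12.88
eef_pos: [0.5093, 0.0577, 0.1786]
orientation: [-180.0, -0.3, 174.7]
wrist_force: [-0.5, -0.3, -0.3]
gripper_width: 0.422
t 12.88 pos [0.5093 0.0577 0.1786] yaw 174.68 tool cm [-0.15  0.15  5.86] F [-0.5 -0.3 -0.3] w 0.422
manifold-a xy now -0.0557 0.0545
time_s: 13.25
eef_pos: [0.5133, 0.0659, 0.1678]
orientation: [179.1, 0.3, 174.7]
wrist_force: [-9.8, 22.1, 28.5]
gripper_width: 0.425
t 13.25 pos [0.5133 0.0659 0.1678] yaw 174.75 tool cm [ 0.23 -0.78  4.77] F [-9.8 22.1 28.5] w 0.425
manifold-a xy now -0.0524 0.063
```

View pics/s8c.png

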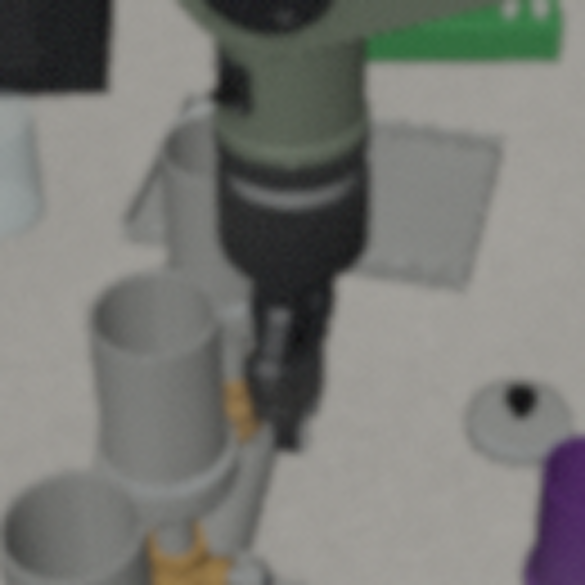

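Pressing on the lever's end face only loads it along its own axis, giving 28 N and no turn. I'll lift and hook behind its -y face with an opened finger instead.

```bash
python3 -m handwheel '0.15 0 0 -1.5 0; 0.15 0 0 -1.5 0; -1 0 -0.3 0 0; -1 0 0 0 0; -1 0 0 0 0; -1 0 0 0 0'
python3 - <<'E'
from h import *
gom(-.0545,.053,.148)
p,d,X=cloud('wrist');cv2.imwrite('pics/w9.png',p[:,:,::-1])
b=(p.max(-1)<60)&(d>0)&(X[...,2]>.1)&(X[...,2]<.175)&(abs(X[...,0]+.045)<.015)&(X[...,1]>-.01)&(X[...,1]<.08)
print(b.sum(),np.percentile(X[b]*1000,[2,50,98],axis=0).round(1))
funnel()
E
```

```text
time_s: 14.05
eef_pos: [0.5104, 0.0557, 0.19]
orientation: [-180.0, -0.1, 174.8]
wrist_force: [-1.1, 0.5, -0.4]
gripper_width: 1.003
t 14.05 pos [0.5104 0.0557 0.19  ] yaw 174.78 tool cm [-0.    0.04  4.2 ] F [-1.1  0.5 -0.4] w 1.003
manifold-a xy now -0.0545 0.0526
1370 [[-51.9   0.  107.8]
 [-47.4  28.3 151.6]
 [-39.3  43.2 163.8]]
top funnel m-xy mm [-0.1  0. ] 130
scene funnel m-xy mm [-3.9  2. ] 567
```

View pics/w9.png

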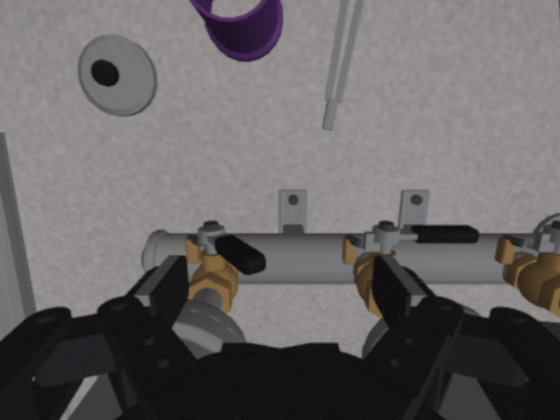

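```bash
python3 -m handwheel '-1 0 0 2.2 0; -1 0 0 2 0; -1 0 0.6 0 0; -1 0 0.6 0 0; -1 0 0 0 0'; python3 -c "
from h import *; gom(-.0545,.079,.148)";python3 -m handwheel '-1 0 0.6 0 0; -1 0 0.6 0 0; -1 0 0 0 0'; python3 -c "
from h import *; gom(-.0545,.079,.14)"
```

```text
time_s: 14.82
eef_pos: [0.5128, 0.0683, 0.1499]
orientation: [180.0, 0.1, 174.9]
wrist_force: [0.2, -0.5, -0.2]
gripper_width: 1.0
t 14.82 pos [0.5128 0.0683 0.1499] yaw 174.86 tool cm [0.13 1.36 0.19] F [ 0.2 -0.5 -0.2] w 1.0
manifold-a xy now -0.0532 0.0654
time_s: 15.2
eef_pos: [0.5133, 0.0802, 0.1491]
orientation: [180.0, 0.0, 174.8]
wrist_force: [0.2, -0.7, 1.0]
gripper_width: 1.001
t 15.2 pos [0.5133 0.0802 0.1491] yaw 174.83 tool cm [0.08 0.18 0.91] F [ 0.2 -0.7  1. ] w 1.001
manifold-a xy now -0.0537 0.0772
```

```bash
python3 -m handwheel '-1 0 0 0.7 0; -1 0 0 0.7 0; -1 0 0 0 0'
python3 - <<'E'
from h import *
gom(-.0545,.079,.14)
p,d,X=cloud('wrist');cv2.imwrite('pics/w10.png',p[:,:,::-1])
E
```

```text
time_s: 15.58
eef_pos: [0.5119, 0.0799, 0.1334]
orientation: [180.0, -0.2, 174.8]
wrist_force: [-0.1, -0.1, -0.7]
gripper_width: 1.002
t 15.57 pos [0.5119 0.0799 0.1334] yaw 174.79 tool cm [-0.06  0.22 -0.66] F [-0.1 -0.1 -0.7] w 1.002
manifold-a xy now -0.0551 0.0768
```

View pics/w10.png

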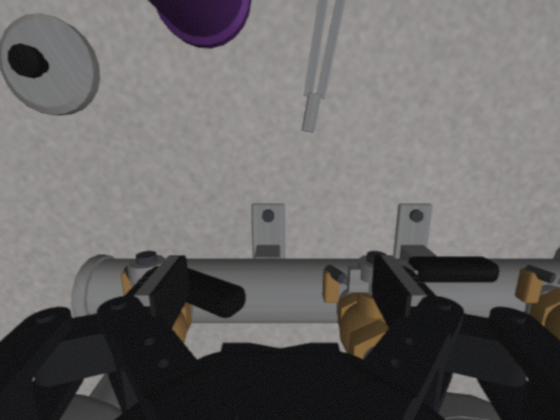

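```bash
python3 -m handwheel '-1 0 0 -1.5 0; -1 0 0 -2.5 0; 0.15 0 -0.7 0 0; 0.15 0 -1 0 0; 0.15 0 0 0 0; 0.15 0 0 0 0'
python3 - <<'E'
from h import *
gom(-.0545,.060,.120)
p,d,X=cloud('wrist');cv2.imwrite('pics/w11.png',p[:,:,::-1])
b=(p.max(-1)<60)&(d>0)&(X[...,2]>.1)&(X[...,2]<.168)&(abs(X[...,0]+.045)<.015)&(X[...,1]>0.01)&(X[...,1]<.1)
print(b.sum(),np.percentile(X[b]*1000,[2,20,50,80,98],axis=0).round(1))
E
```

```text
time_s: 16.38
eef_pos: [0.5108, 0.0626, 0.1739]
orientation: [180.0, -0.1, 174.8]
wrist_force: [0.5, -0.3, -0.0]
gripper_width: 0.428
t 16.38 pos [0.5108 0.0626 0.1739] yaw 174.76 tool cm [-0.02  0.05  5.39] F [ 0.5 -0.3 -0. ] w 0.428
manifold-a xy now -0.0547 0.0595
1146 [[-49.5  17.8 120.3]
 [-48.8  30.1 127.9]
 [-46.9  45.4 139.9]
 [-43.1  53.4 144.7]
 [-39.3  59.5 148. ]]
```

View pics/w11.png

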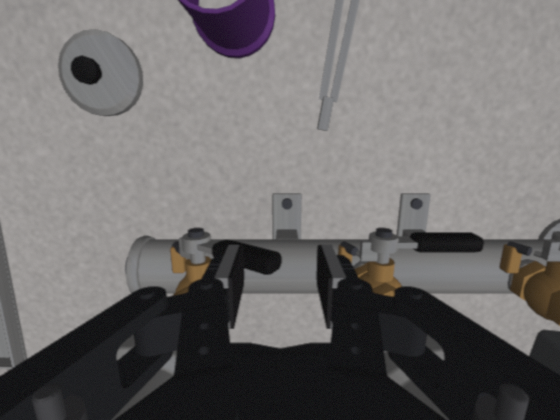

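```bash
python3 -m handwheel '0.15 0 0 1.7 0; 0.15 0 0 1.5 0; 0.15 0 0 0.7 0; 0.15 0 0 0 0'; python3 -m handwheel '0.15 0 0 0.5 0; 0.15 0 0 0.5 0; 0.15 0 0 0 0'
python3 - <<'E'
from h import *
gom(-.0545,.060,.122)
p,d,X=cloud('wrist');cv2.imwrite('pics/w12.png',p[:,:,::-1])
E
```

```text
time_s: 16.92
eef_pos: [0.5105, 0.0629, 0.1344]
orientation: [-180.0, -0.2, 174.8]
wrist_force: [-0.1, 0.6, -0.5]
gripper_width: 0.422
time_s: 17.3
eef_pos: [0.5111, 0.0628, 0.1254]
orientation: [-180.0, -0.0, 174.8]
wrist_force: [-0.3, 0.9, 0.3]
gripper_width: 0.424
t 17.3 pos [0.5111 0.0628 0.1254] yaw 174.8 tool cm [0.01 0.03 0.34] F [-0.3  0.9  0.3] w 0.424
manifold-a xy now -0.0544 0.0597
```

View pics/w12.png

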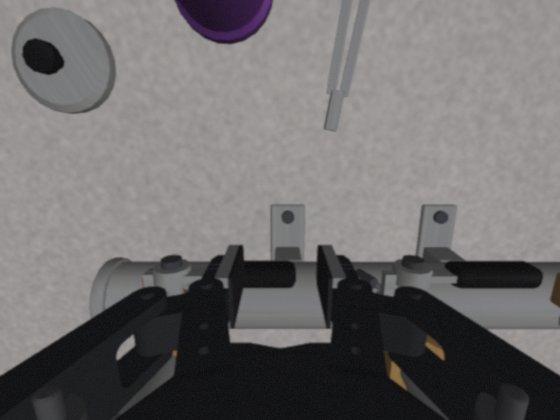

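The lever has snapped level, parallel to the header like its neighbours. I'll press gently once more to confirm the stop, then measure.

```bash
python3 -m handwheel '0.15 0 0 0.3 0; 0.15 0 0 0.2 0; 0.15 0 0 0 0'; python3 -m handwheel '0.15 0 0 -2.5 0; 0.15 0 0 -4 0; 0.15 2 0 -3 0; 0.15 4 0 0 0; 0.15 0 0 0 0; 0.15 0 0 0 0'
python3 - <<'E'
from h import *
gom(0,0,.27)
p,d,X=cloud('wrist');cv2.imwrite('pics/w13.png',p[:,:,::-1])
for y0 in (0,.13):
    b=(p.max(-1)<60)&(d>0)&(X[...,2]>.09)&(X[...,2]<.168)&(abs(X[...,0]+.045)<.012)&(X[...,1]>y0+.02)&(X[...,1]<y0+.08)
    Q=X[b]*1000; print(b.sum(),np.percentile(Q,[2,50,98],axis=0).round(1)); print('slope',np.polyfit(Q[:,1],Q[:,2],1))
funnel()
E
```

```text
time_s: 17.73
eef_pos: [0.5121, 0.0627, 0.1225]
orientation: [-180.0, 0.1, 174.8]
wrist_force: [-2.9, 0.9, 8.3]
gripper_width: 0.423
time_s: 18.48
eef_pos: [0.4521, 0.0682, 0.2159]
orientation: [180.0, 0.1, 174.8]
wrist_force: [-0.5, 0.7, 0.1]
gripper_width: 0.428
t 18.48 pos [0.4521 0.0682 0.2159] yaw 174.8 tool cm [-11.38  -5.96  -5.4 ] F [-0.5  0.7  0.1] w 0.428
manifold-a xy now -0.1137 0.0599
781 [[-49.4  29.   99.2]
 [-47.2  48.  112.5]
 [-40.   67.5 114.8]]
slope [-8.59460531e-03  1.10909232e+02]
605 [[-49.3 152.1 102.4]
 [-48.  176.7 110.9]
 [-39.6 196.4 114.6]]
slope [3.93306895e-02 1.02989160e+02]
top funnel m-xy mm [-0.1 -0.1] 169
scene funnel m-xy mm [-5.1  2.4] 938
```

View pics/w13.png

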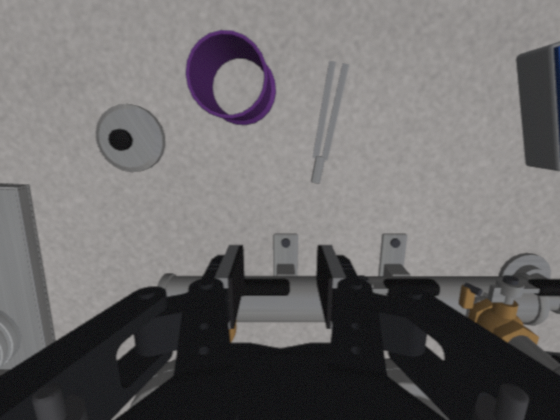

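Valve a is shut: the lever's top is level at about 112 mm, it took 8 N at the stop, and the funnel hasn't moved. Now up and over the funnel.

```bash
python3 -m handwheel '-1 0 0 -6 0; -1 0 0 -6 0; -1 0 0 -6 0; -1 -3 -3 0 0; -1 -3 -3 0 0; -1 0 0 0 0; -1 0 0 0 0'
python3 - <<'E'
from h import *
from scipy.optimize import least_squares
gom(0,0,.30)
p,d,X=cloud('wrist');cv2.imwrite('pics/w14.png',p[:,:,::-1])
m=(d>0)&(np.hypot(X[...,0],X[...,1])<.05)&(X[...,2]>.215)&(X[...,2]<.31)&(p.max(-1)>60)
Q=X[m]; g=lambda a: np.minimum(abs(np.hypot(Q[:,0]-a[0],Q[:,1]-a[1])-.031),abs(np.hypot(Q[:,0]-a[0],Q[:,1]-a[1])-.028))
r=least_squares(g,[0,0],loss='soft_l1',f_scale=.002); print((r.x*1000).round(1),len(Q),np.median(g(r.x)),np.percentile(Q[:,2],[95,99.5]))
E
```

```text
time_s: 19.5
eef_pos: [0.5061, 0.0031, 0.3952]
orientation: [180.0, -0.1, 174.8]
wrist_force: [-0.7, 0.0, 0.1]
gripper_width: 1.0
t 19.5 pos [0.5061 0.0031 0.3952] yaw 174.78 tool cm [-5.42  0.03  9.51] F [-0.7  0.   0.1] w 1.0
manifold-a xy now -0.0541 -0.0002
[-1.2  1.4] 4381 0.00028079382489016105 [0.2930684  0.29391781]
```

View pics/w14.png

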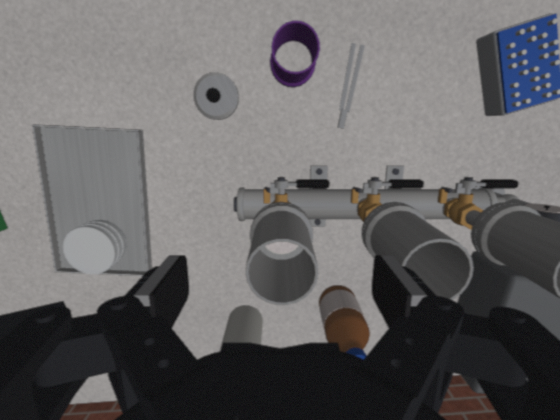

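The wrist fit puts the funnel axis at (-1.2, +1.4) mm from my estimate and the rim at z 0.2935. All three levers look level. I'll centre over it and descend.

```bash
python3 -m handwheel '-1 -2.7 0.1 0 0; -1 -2.65 0 0 0; -1 0 0 4 0; -1 0 0 4 0; -1 0 0 3 0; -1 0 0 0 0'; python3 -c "
from h import *; gom(-.0008,.0008,.255)"; python3 -m handwheel '-1 0 0 1.5 0; -1 0 0 1.5 0; -1 0 0 0 0'; python3 -c "
from h import *; gom(-.0008,.0008,.255)
p,d=shot('wrist','w15.png')
p,d=shot('scene','s15.png')
a=p[120:250,180:310]; cv2.imwrite('pics/s15c.png',cv2.resize(a[:,:,::-1],None,fx=4.5,fy=4.5,interpolation=cv2.INTER_CUBIC))"
```

```text
time_s: 20.3
eef_pos: [0.5571, 0.0004, 0.2828]
orientation: [180.0, -0.4, 174.9]
wrist_force: [0.2, 1.0, 0.0]
gripper_width: 1.0
t 20.3 pos [5.571e-01 4.000e-04 2.828e-01] yaw 174.88 tool cm [-0.24 -0.09  2.78] F [0.2 1.  0. ] w 1.0
manifold-a xy now -0.003 0.0017
time_s: 20.68
eef_pos: [0.5585, -0.0007, 0.2545]
orientation: [180.0, -0.1, 174.8]
wrist_force: [0.7, -0.3, -0.1]
gripper_width: 0.998
t 20.68 pos [ 0.5585 -0.0007  0.2545] yaw 174.8 tool cm [-0.07  0.01 -0.05] F [ 0.7 -0.3 -0.1] w 0.998
manifold-a xy now -0.0015 0.0007
```

View pics/w15.png

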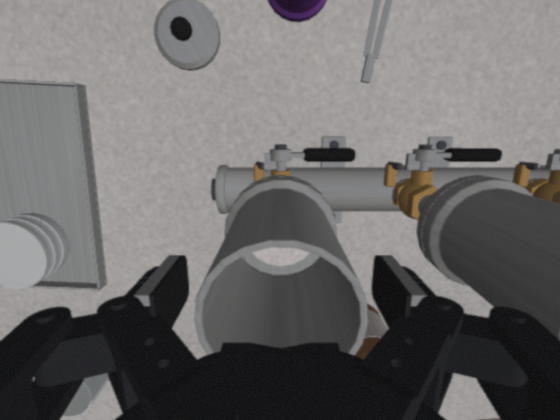

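View pics/s15c.png

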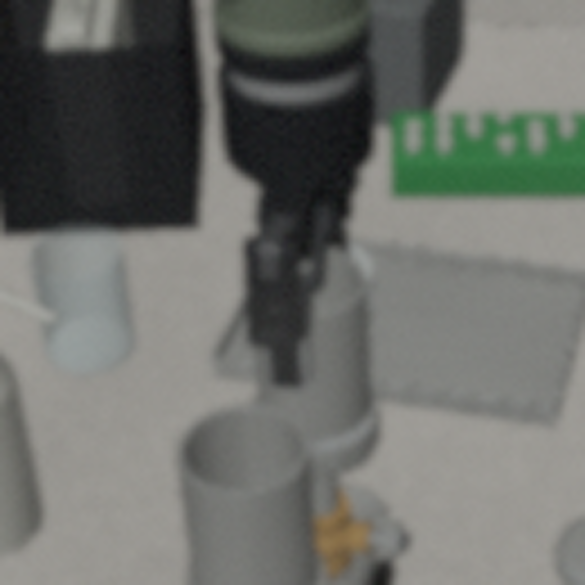

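The rim is centred between the pads: rim centre u is about 282, pads at 187 and 375. Closing.

```bash
python3 -m handwheel '0 0 0 0 0; 0.4 0 0 0 0; 1 0 0 0 0; 1 0 0 0 0; 1 0 0 0 0' 40; python3 -m handwheel '1 0 0 -0.4 0; 1 0 0 -0.6 0; 1 0 0 -1 0; 1 0 0 -1 0;1 0 0 0 0'; python3 -c "
from h import *; gom(-.0008,.0008,.255)
p,d=shot('wrist','w16.png')
p,d=shot('scene','s16.png')
a=p[120:250,180:310]; cv2.imwrite('pics/s16c.png',cv2.resize(a[:,:,::-1],None,fx=4.5,fy=4.5,interpolation=cv2.INTER_CUBIC))"
```

```text
time_s: 21.4
eef_pos: [0.5601, -0.0009, 0.2569]
orientation: [-180.0, 0.1, 174.8]
wrist_force: [-0.0, 1.4, 5.3]
gripper_width: 0.757
time_s: 22.02
eef_pos: [0.5602, -0.001, 0.2874]
orientation: [-180.0, 0.2, 174.8]
wrist_force: [0.6, -0.7, -3.0]
gripper_width: 0.758
t 22.02 pos [ 0.5602 -0.001   0.2874] yaw 174.8 tool cm [0.11 0.03 3.24] F [ 0.6 -0.7 -3. ] w 0.758
manifold-a xy now 0.0002 0.0006
```

View pics/w16.png

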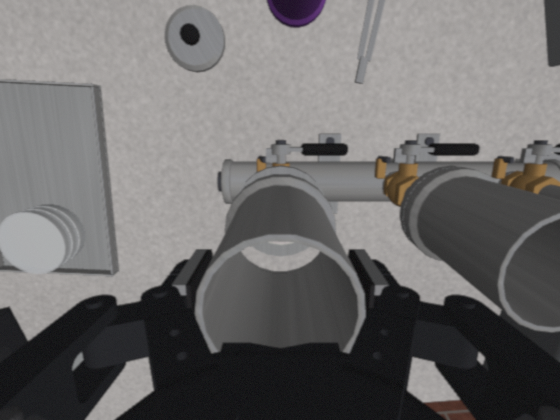

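View pics/s16c.png

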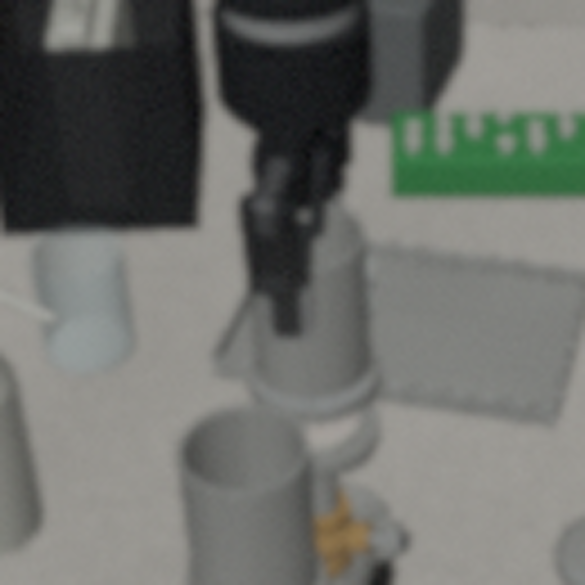

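The funnel is off its seat and upright, with the white disc visible below it. I'll raise it further and carry it over to the tray.

```bash
python3 -m handwheel '1 0 0 -2 0; 1 0 0 -2.5 0; 1 0 0 0 0; 1 0.5 -2 0 0; 1 0.7 -4 0 0; 1 0.7 -4 0 0; 1 0.7 -4 0 0; 1 0.7 -4 0 0'; python3 -m handwheel '1 0.7 -4 0 0; 1 0.7 -4 0 0; 1 0.5 -3 0 0; 1 0 -1.5 0 0; 1 0 0 0 0; 1 0 0 0 0'
python3 - <<'E'
from h import *
go(.477,-.311,.32)
for c in ['wrist','top']:
    C=env.calibration(c);p,d=shot(c,c+'17.png');K=C['camera_matrix'];T=C['pose']
    v,u=np.mgrid[:420,:560]
    P=(np.stack([(u-K[0,2])/K[0,0]*d,-(v-K[1,2])/K[1,1]*d,-d,np.ones_like(d)],-1)@T.T)[...,:3]
    for r in env.tip_of(c,'tray')+env.tip_of(c,'dishes'): print(np.round(r['point'],4),round(r['score'],2))
    R=env.outline_of(c,'tray')
    if R:
        X=P[R[0]['region']&(d>0)]; X=X[(X[:,2]<.03)&(X[:,2]>-.01)]; print(c,len(X),cv2.minAreaRect((X[:,:2]*1000).astype(np.float32)),np.percentile(X[:,2],[10,50,90,99]).round(4))
E
```

```text
time_s: 23.12
eef_pos: [0.5083, -0.1789, 0.3288]
orientation: [180.0, -0.2, 174.8]
wrist_force: [0.7, -0.1, -2.3]
gripper_width: 0.758
time_s: 23.88
eef_pos: [0.48, -0.2989, 0.3304]
orientation: [179.9, -0.0, 174.8]
wrist_force: [1.7, -0.3, -1.9]
gripper_width: 0.757
t 23.88 pos [ 0.48   -0.2989  0.3304] yaw 174.85 tool cm [ 0.19 -1.24  1.03] F [ 1.7 -0.3 -1.9] w 0.757
[ 0.6125 -0.3321  0.0027] 0.92
[0.5207 0.0068 0.1063] 0.53
wrist 8021 ((520.7719116210938, -319.674560546875), (177.86288452148438, 221.71890258789062), 81.2431869506836) [0.0029 0.0041 0.0116 0.0198]
[ 5.410e-01 -3.185e-01  5.000e-04] 0.7
[ 0.6121 -0.3289  0.0034] 0.9
top 1655 ((544.5452880859375, -321.9499206542969), (170.02133178710938, 263.90240478515625), 82.02471923828125) [-0.0009  0.0034  0.0099  0.0205]
```

View pics/wrist17.png

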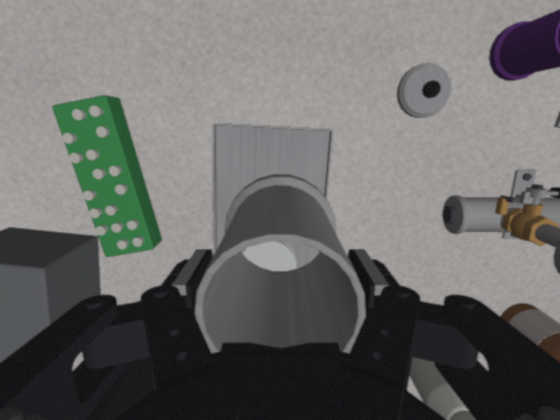

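View pics/top17.png

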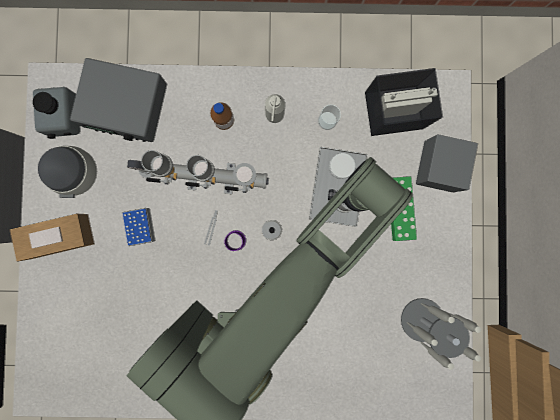

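Run:
```python
from h import *
c=env.calibration('wrist');K=c['camera_matrix'];T=c['pose']
def ray(u,v,z):
    r=T[:3,:3]@np.array([(u-K[0,2])/K[0,0],-(v-K[1,2])/K[1,1],-1]);o=T[:3,3]; return o+r*(z-o[2])/r[2]
a=ray(215,124,.018);b=ray(331,130,.018);print(a.round(4),b.round(4),np.linalg.norm(a-b))
m=(a+b)/2; t=(b-a)/np.linalg.norm(b-a); tx=np.array([t[1],-t[0],0]); print('yaw',np.degrees(np.arctan2(tx[1],tx[0])),'centre',(m+.13*tx).round(4),'free centre',(m+.065*tx).round(4))
go(.477,-.311,.10)
```

```text
[ 0.4038 -0.3832  0.018 ] [ 0.4263 -0.2217  0.018 ] 0.1630256518541503
yaw -7.942049472633541 centre [ 0.5438 -0.3204  0.018 ] free centre [ 0.4795 -0.3114  0.018 ]
t 24.27 pos [ 0.4801 -0.2995  0.3309] yaw 174.84 tool cm [ 0.21 -1.17 23.09] F [ 0.7 -0.1 -1.9] w 0.76
```

```bash
python3 -m handwheel '1 0.15 -1.15 0 0; 1 0 0 4 0; 1 0 0 5 0; 1 0 0 5 0; 1 0 0 5 0; 1 0 0 3 0; 1 0 0 1.5 0; 1 0 0 0 0'
python3 - <<'E'
from h import *
go(.478,-.311,.0675)
p,d=shot('scene','s18.png')
a=p[130:240,210:340]; cv2.imwrite('pics/s18c.png',cv2.resize(a[:,:,::-1],None,fx=4.5,fy=4.5,interpolation=cv2.INTER_CUBIC))
shot('wrist','w18.png')
E
```

```text
time_s: 25.28
eef_pos: [0.477, -0.3113, 0.0951]
orientation: [180.0, -0.1, 174.8]
wrist_force: [-0.3, -0.4, -3.1]
gripper_width: 0.759
t 25.27 pos [ 0.477  -0.3113  0.0951] yaw 174.78 tool cm [-0.1   0.04  2.76] F [-0.3 -0.4 -3.1] w 0.759
```

View pics/s18c.png

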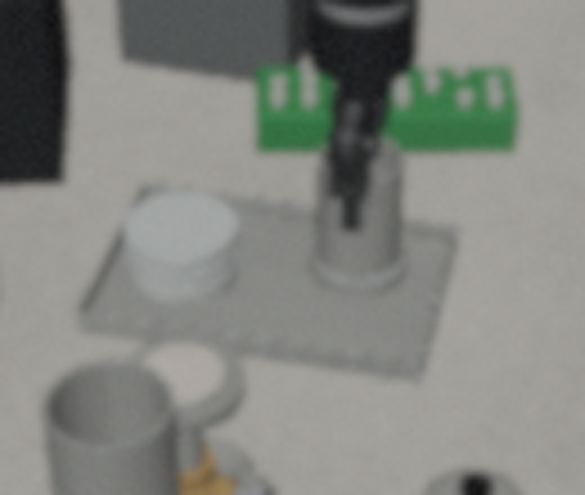

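View pics/w18.png

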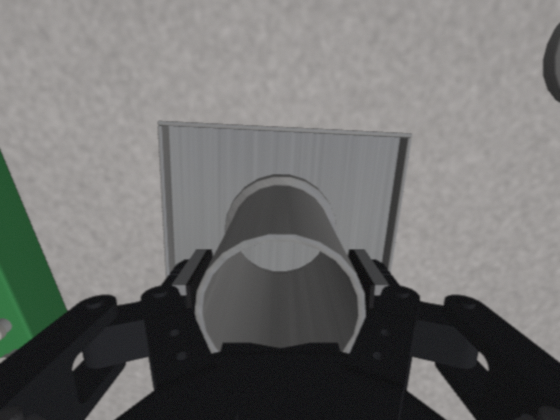

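It hangs upright over the middle of the free half. I'll lower it in small steps until the force shows contact.

```bash
python3 -m handwheel '1 0 0 1 0; 1 0 0 0.7 0; 1 0 0 0.5 0; 1 0 0 0 0'; python3 -m handwheel '1 0 0 0.2 0; 1 0 0 0 0'; python3 -m handwheel '1 0 0 0.2 0; 1 0 0 0 0'
```

```text
time_s: 25.88
eef_pos: [0.477, -0.3108, 0.0731]
orientation: [180.0, -0.1, 174.8]
wrist_force: [0.5, -0.9, -2.5]
gripper_width: 0.761
time_s: 26.12
eef_pos: [0.4774, -0.3112, 0.0718]
orientation: [-180.0, 0.0, 174.8]
wrist_force: [-0.2, -0.7, -2.9]
gripper_width: 0.759
time_s: 26.38
eef_pos: [0.4773, -0.3111, 0.0696]
orientation: [180.0, -0.0, 174.8]
wrist_force: [0.6, 0.7, -2.0]
gripper_width: 0.76
```

```bash
python3 -m handwheel '1 0 0 0.15 0; 1 0 0 0 0'; python3 -m handwheel '1 0 0 0.1 0; 1 0 0 0 0'
```

```text
time_s: 26.62
eef_pos: [0.4773, -0.3111, 0.0682]
orientation: [180.0, -0.0, 174.8]
wrist_force: [-0.5, -0.1, -2.9]
gripper_width: 0.757
time_s: 26.88
eef_pos: [0.4776, -0.3112, 0.068]
orientation: [-180.0, 0.0, 174.8]
wrist_force: [-2.1, 1.0, 4.1]
gripper_width: 0.76
```

```bash
python3 -m handwheel '-0.55 0 0 0 0; -0.65 0 0 0 0; -0.8 0 0 0 0; -1 0 0 0 0; -1 0 0 0 0; -1 0 0 0 0'
python3 - <<'E'
from h import *
go(.478,-.311,.0675); shot('wrist','w19.png')
E
```

```text
time_s: 27.62
eef_pos: [0.4774, -0.3112, 0.0673]
orientation: [-180.0, 0.0, 174.8]
wrist_force: [-0.7, 0.0, 0.1]
gripper_width: 0.996
t 27.62 pos [ 0.4774 -0.3112  0.0673] yaw 174.8 tool cm [-0.06  0.03 -0.02] F [-0.7  0.   0.1] w 0.996
```

View pics/w19.png

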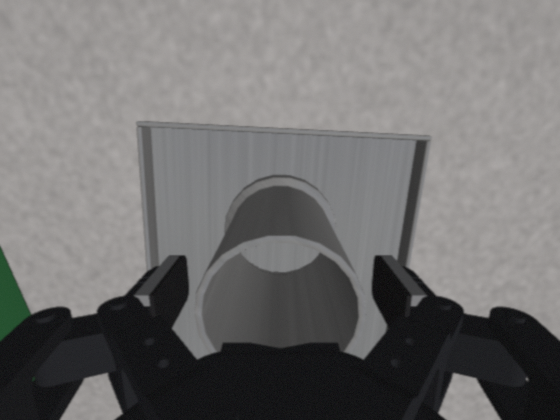

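The pads are clear of the tube on both sides. Now straight up, back off, and check everything.

```bash
python3 -m handwheel '-1 0 0 -1.5 0; -1 0 0 -4 0; -1 0 0 -5 0; -1 0 0 -5 0; -1 0 0 -5 0; -1 4 0 -3 0; -1 5 0 0 0; -1 0 0 0 0'
python3 - <<'E'
from h import *
np.set_printoptions(precision=4,suppress=True)
go(.478,-.311,.0675); shot('wrist','w20.png'); shot('top','t20.png');p,d=shot('scene','s20.png')
a=p[100:360,180:420]; cv2.imwrite('pics/s20c.png',cv2.resize(a[:,:,::-1],None,fx=2.3,fy=2.3,interpolation=cv2.INTER_CUBIC))
for c in ['scene','wrist','top']:
    for t in ['funnel_a','tray','dishes','cover','forceps','tip_box','tube_rack']:
        for r in env.tip_of(c,t):
            if r['score']>.5: print(c,t,np.array(r['point']),round(r['score'],2))
C=env.calibration('wrist');p,d=env.read_camera('wrist');K=C['camera_matrix'];T=C['pose'];v,u=np.mgrid[:420,:560]
P=(np.stack([(u-K[0,2])/K[0,0]*d,-(v-K[1,2])/K[1,1]*d,-d,np.ones_like(d)],-1)@T.T)[...,:3]
m=(d>0)&(np.hypot(P[...,0]-.478,P[...,1]+.311)<.05)&(P[...,2]>.09)&(P[...,2]<.12)
Q=P[m];top=Q[Q[:,2]>.0975];print('rim',len(top),top.mean(0),np.percentile(Q[:,2],[90,99]))
A=np.c_[top[:,:2]-top[:,:2].mean(0),np.ones(len(top))];print('rim slope',np.linalg.lstsq(A,top[:,2],rcond=None)[0])
E
```

```text
time_s: 28.68
eef_pos: [0.3856, -0.3024, 0.3036]
orientation: [-179.9, 0.0, 174.7]
wrist_force: [0.7, 0.5, 0.4]
gripper_width: 0.996
t 28.68 pos [ 0.3856 -0.3024  0.3036] yaw 174.67 tool cm [-9.27  0.03 23.61] F [0.7 0.5 0.4] w 0.996
scene funnel_a [0.5738 0.127  0.1917] 0.98
scene funnel_a [ 0.3447  0.0392 -0.0021] 0.8
scene funnel_a [ 0.4757 -0.3093  0.0011] 0.78
scene funnel_a [0.5856 0.2566 0.1939] 0.57
scene tray [ 0.5391 -0.3199 -0.0014] 0.81
scene tray [0.5299 0.1295 0.1027] 0.69
scene dishes [ 0.6137 -0.3288  0.0043] 0.72
scene cover [ 0.3822 -0.0906 -0.0037] 0.81
scene forceps [ 0.3887  0.1221 -0.0024] 0.72
scene tip_box [0.3907 0.3767 0.0008] 0.74
scene tube_rack [ 0.4672 -0.5415  0.0027] 0.6
wrist funnel_a [ 0.4759 -0.3116  0.0002] 0.78
wrist funnel_a [ 0.3443  0.0436 -0.    ] 0.65
wrist tray [ 0.5397 -0.319   0.0021] 0.68
wrist dishes [ 0.615  -0.3294  0.002 ] 0.93
wrist cover [ 0.3836 -0.0863  0.0073] 0.55
wrist tube_rack [ 0.4661 -0.5418  0.0032] 0.73
top funnel_a [0.5849 0.2635 0.1852] 0.85
top funnel_a [ 0.4809 -0.3123  0.0026] 0.64
top funnel_a [ 0.3465  0.0352 -0.0028] 0.57
top funnel_a [0.5674 0.1306 0.1947] 0.54
top tray [ 0.5405 -0.3191 -0.001 ] 0.9
top dishes [ 0.61   -0.3272  0.0017] 0.76
top cover [ 0.3861 -0.0907 -0.0048] 0.67
top tip_box [ 0.3888  0.373  -0.0037] 0.68
top tube_rack [ 0.4674 -0.541   0.002 ] 0.83
rim 561 [ 0.4769 -0.3109  0.1026] [0.1043 0.1053]
rim slope [-0.0087  0.0004  0.1026]
```

View pics/s20c.png

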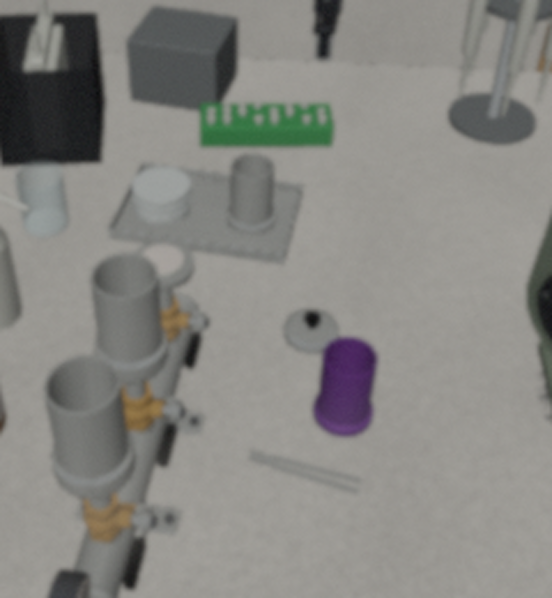

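View pics/w20.png

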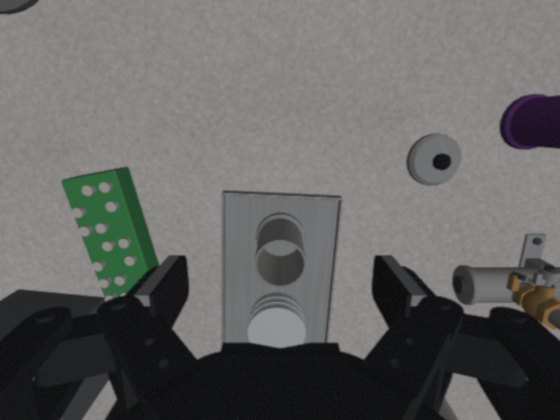

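The funnel stands upright in the tray's free half with its rim level at about z 0.103. All three levers are level, and nothing else has moved. Handing in.

```bash
python3 -c "
from rig import env
print(env.job_done(), env.sense()['time_s'])"
```

```text
the job is handed in; nothing more can be done
the job is handed in; nothing more can be done
```

I shut the open valve on the manifold's -y branch to its stop while the funnel was still on its seat. I then lifted that funnel straight up and set it down upright in the free half of the tray. I handed the job in at about 30 s on the robot's clock; no verdict is reported.

**Last checks:**
- **Valves:** all three levers look level. Lever a measured level, and an 8 N press at the stop did not move it further.
- **Moved funnel:** it stands at about (0.477, -0.311), some 65 mm to the -x side of the tray's centre. Its rim is at z 0.103 and level to within about 0.01 rad.
- **Other things:** the other two funnels, the dishes, cover, forceps, tip box and tube rack are where they were, to within a few mm. The gripper was clear of everything at the end.

**What went wrong on the way:**
- **First push on the lever:** it slipped, because the back of the finger is narrower than I had assumed.
- **Pressing the lever's end face:** it gave about 28 N on the fingers without closing the valve. I then closed it in stages: a finger knuckle, then an open finger behind the lever, then pressing down.
- **Camera disagreement:** the scene camera placed the funnel about 5 mm away from where the top and wrist cameras did. I used the top and wrist readings.

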